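# Unclamp a test-tile tray, turn it round and slide it into the drying rack

## Task

The tray of glazed test tiles is done: flip the toggle clamp on the decorating jig fully up and lift the tray out, keeping it upright. Turn it end for end so that its plain tapered tail leads, slide it into the empty top rails of the drying rack until its orange face plate is home against the front of the rack, and let go. Leave the clamp open and do not disturb the other things on the bench.

Things in the scene. Friction and masses are not known exactly. Their poses are not given: they have to be found in the camera images.
- tray_grip (a point): Middle of the grey tile tray's trough, 42 mm above its underside: hold it here from above across the long side walls (close along y), fingertips at least 20 mm above the underside to clear the rails. Trough 140 mm long (x), 58 mm wide (y); walls rise to 69 mm above the underside, its upright tiles to 76 mm. +x points to the tapered tail, z up. About 0.45 kg, balanced within 10 mm of here.
- tray_tail (a point): Middle of the tail edge, 100 mm from tray_grip along the tray's +x, 3 mm above the underside; axes as tray_grip. The tray slides on a grey runner flange under the trough, 6 mm thick and 80 mm wide, which at the tail sticks out as a flat tongue (last 30 mm), narrowing to 56 mm. This end fits the rails; the clamp's rubber foot presses on the tongue.
- tray_face (a point): Middle of the front of the tray's orange face plate, 81 mm from tray_grip along the tray's -x, 42 mm above the underside; axes as tray_grip. The plate is 104 mm wide, 62 mm high and 6 mm thick, too wide to enter the rails; it stops the tray when home. A steel wire pull stands 12 mm out from it.
- jig_seat (a point): Where tray_grip lies while the tray sits in the decorating jig, a plywood board 330 x 118 x 12 mm fixed to the bench (this point is 54 mm above the bench). +x points along the tray to the clamp, z up. Aluminium strips 6 mm high beside the flange and before the face plate locate the tray; with the clamp open it lifts straight up and out.
- clamp_hinge (a point): Pivot of the toggle clamp's handle on its steel base, fixed on the jig 196 mm from jig_seat along the jig's +x, 34 mm above the bench. The pivot axis is level, along the jig's y. Axes as jig_seat.
- clamp_grip (a point): Middle of the blue grip of the clamp handle (18 x 18 mm across, 62 mm long along the handle), 85 mm from clamp_hinge. Clamped, the handle stands nearly upright, leaning 10 degrees towards the tray. Both its sides (along the jig's y) are free for pinching it from above; it can also be pushed.
- clamp_handle (a joint): Angle of the clamp handle: 0 clamped (locked just past centre, on its stop), 1.44 rad fully open (its stop); grows as the grip is swung over and down away from the tray (towards the jig's +x). About 1 N at the grip moves it, and it stays roughly where it is left.
- clamp_arm (a joint): Angle of the steel clamp arm, driven by the handle through a link: 0 lying level with its rubber foot on the tray's tail tongue, about 1.6 rad, upright, when the handle is fully open, clear of the tray. While clamped it is locked; only the handle opens it.
- rack_mouth (a point): Entrance of the empty top rails of the drying rack (plywood, fixed, open above): midway between them, 100 mm above the bench, level with the ledges that the tray's underside slides on; +x is the way in, z up. Channels 84 mm apart, 9 mm high, under lips 66 mm apart: the tray enters only here. Ledges run out 25 mm before the mouth, and the lips flare up over their first 12 mm, to 17 mm above the ledges.
- rack_home (a point): Where tray_grip lies when the tray is fully home, its face plate against the front ends of the rack's sides: 75 mm past rack_mouth along +x and 42 mm above it. Axes as rack_mouth; the tray's +x then points the same way. A tray the right way round already sits in the rails below. The rack is 200 mm long, 124 mm wide and 115 mm high.
- glaze_jar: Blue glaze jar, 64 mm across, 85 mm high; origin at the centre of its underside. Leave alone.
- bowl: White bowl, 116 mm across, 55 mm high; origin at the centre of its underside. Leave alone.
- dish: White oblong dish 175 x 80 x 24 mm; origin at the centre of its underside. Leave alone.
- brush: Brush 190 mm long lying on the bench; leave alone.
There are look-alikes about, which are no part of the job. What is shaped like the part that bears rack_mouth but yellow is not meant. Of the things that look like the part that bears tray_grip, the smaller one is meant.

How it is judged:
By the outcome, as a careful person would: the job done as asked, in the order asked, and still so for the second after the job is handed in, with the robot touching nothing.
It also fails if it takes over 67 s, if anything falls off the work surface, if the arm or the gripper's body presses on something with over 40 N, if the wrist force passes 120 N, or if a joint passes its speed limit or range.

## Robot

A 6-joint arm with a two-finger parallel gripper is mounted at the origin on the work surface. World frame = base frame: x ahead of the robot, y to its left, z up, the work surface at z = 0. Lengths are in m, angles in degrees, forces in N, time in s.
With the tool pointing down it reaches from about 0.375 to 0.9 m from the base axis. Payload 3.1 kg.
Tool frame: the origin (TCP) lies at the very end of the fingers, on their centre line; the grasp point (between the pads) lies 19 mm behind it; z points along the fingers, y is the direction in which the jaws open and shut (so a half turn about z gives the same grasp; the last joint's range is limited). The gripper opens to 87 mm and grips with 3 to 60 N. Pads are 19 mm wide; open, the fingers measure 117 mm over their backs; the gripper's body (75 mm by 190 mm) begins 51 mm behind the grasp point.
Start: joints at [-10.227, 30.224, 82.088, -0, 67.689, -10.227], TCP at [0.625, 0, 0.223] pointing down, gripper open.
Joint ranges: [-176.69, 176.69], [-43.24, 126.21], [12.49, 139.97], [-82, 262], [0, 151.66], [-163.58, 163.58]. Speed limits (degrees/s): [159.86, 159.86, 180, 180, 180, 180].

## Interface

Orientations are given as a 3x3 rotation matrix whose columns are the frame's x, y, z axes.
In Python, from rig import read_state, capture, hand_in gives the robot as it stands. The module is installed in compiled form; this text tells all that it offers.
- The arm moves only by the tool send_rows, never from a script. Its argument "moves" is one flat list of numbers, 7 for each row, row after row: the turn, a rotation vector about the world's x, y, z in degrees, then the shift along the world's x, y, z in cm, then the gripper's target within -1 to 1 (fully open at 1, half-way at 0, shut at -1). In form: [rx, ry, rz, tx, ty, tz, hand, rx, ry, rz, tx, ty, tz, hand, ...]. A call has 1 to 20 rows; each row shifts and turns the commanded pose from where the row before left it; what a row does not reach is not made up. A row lasts 1/10 s, in which the tool goes at most 50 mm and 8.59 degrees, less where a joint would pass 70% of its speed; a pose out of reach is approached as far as the arm can. A call with a gripper value outside its range is refused whole. The fingers move at their own pace and stop on an object; the grip force is fixed at half the most. Time passes only in rows, so rows that do not move let the fingers close. It gives the time, the measured TCP pose, the force and the opening at its end, in the units of the state.
- read_state(): the state, without advancing time (a new reading comes with each control period).
- capture(name): name is "scene" or "side" or "wrist"; returns a dict with "pixels" (400x640x3 uint8, red, green, blue), "vertical_fov" (degrees; the focal length in pixels is half the picture's height over the tangent of half this angle, whatever the lens; pixels are square), "cx", "cy" (the principal point, pixels), "dist" ([k1, k2, p1, p2, k3] as OpenCV has them; the pictures are not rectified), "rvec" (rotation vector, rad) and "tvec" (3), from world to camera coordinates, as OpenCV has them. Camera axes: x right, y down, z forward; pixel columns grow to the right and rows downward; lengths in m; the calibration is good to about 2 mm. A picture is of the moment at which its call begins. There is no depth.
- hand_in(): hands the job in, once; it reports no verdict.
The state is a dict: "time_s": time; "joint_positions": joint angles; "qvel": joint speeds; "tau": joint torques, N m; "position": TCP position; "tcp_rot": TCP orientation; "force": force on the tool from outside, world axes, zero at the start; "moment": the same for the moment, N m; "opening": opening from 0.0 (shut) to 1.0 (fully open).
Only numpy, scipy, OpenCV 4.12 (cv2) and the standard library are available. Lean on these libraries where they do the work, as an engineer would, in place of code of your own. Each camera call takes 0.05 s, during which the arm holds its last target.

## Working session

There is one attempt and no reset: what is moved stays moved. The work goes in short steps, Python scripts to look and compute and a tool call to move; the robot and the scene stay as the last step left them, time stands still between calls to the robot, and variables do not carry over. Pictures are saved under pics/ and viewed, and the job is handed in when it is done.

Besides the shell and the picture viewer there is one more tool, called after "Emit:" as a command line: name --argument value ..., lists and objects as JSON in quotes. send_rows: Moves the arm, as the interface text tells. Its arguments: {"type":"object","properties":{"moves":{"type":"array","items":{"type":"number"}}},"required":["moves"]}

```bash
mkdir -p pics
cat > h.py <<'E'
import numpy as np, cv2
from rig import read_state, capture, hand_in
def cam(name):
    c=capture(name); im=np.array(c["pixels"]); h=im.shape[0]
    f=h/2/np.tan(np.radians(c["vertical_fov"])/2)
    K=np.array([[f,0,c["cx"]],[0,f,c["cy"]],[0,0,1.]])
    R,_=cv2.Rodrigues(np.array(c["rvec"],float)); t=np.array(c["tvec"],float).ravel()
    return dict(im=im,K=K,d=np.array(c["dist"],float),R=R,t=t,o=-R.T@t)
def ray(c,uv):
    p=cv2.undistortPoints(np.array(uv,float).reshape(-1,1,2),c["K"],c["d"]).reshape(-1,2)
    v=np.c_[p,np.ones(len(p))]@c["R"]
    return v/np.linalg.norm(v,axis=1)[:,None]
def onz(c,uv,z):
    v=ray(c,uv); return c["o"]+v*((z-c["o"][2])/v[:,2])[:,None]
def tri(c1,u1,c2,u2):
    a=ray(c1,u1)[0];b=ray(c2,u2)[0]
    A=np.array([[a@a,-a@b],[a@b,-b@b]]);w=c2["o"]-c1["o"]
    s=np.linalg.solve(A,[w@a,w@b]);p=c1["o"]+s[0]*a;q=c2["o"]+s[1]*b
    return (p+q)/2,np.linalg.norm(p-q)
def proj(c,P):
    return cv2.projectPoints(np.array(P,float).reshape(-1,1,3),cv2.Rodrigues(c["R"])[0],c["t"],c["K"],c["d"])[0].reshape(-1,2)
def save(c,n): cv2.imwrite("pics/"+n+".png",c["im"][:,:,::-1])
E
python3 - <<'E'
from h import *
import pickle
for n in("scene","side","wrist"):
    c=cam(n);save(c,n+"0");pickle.dump(c,open(n+"0.pkl","wb"));print(n,c["o"],c["R"][2])
print(read_state())
E
```

```text
scene [1.45998137 0.30197053 0.93178213] [-0.71836311 -0.29668832 -0.62923007]
side [-0.2215249   0.62007047  1.33328941] [ 0.46587843 -0.44374348 -0.76553838]
wrist [0.62411812 0.07912339 0.3839877 ] [-0.00237099 -0.28885897 -0.95736873]
{'time_s': 0.15, 'joint_positions': array([-1.02251466e+01,  3.02671005e+01,  8.21390532e+01, -1.31654078e-04,
        6.76915088e+01, -1.02258099e+01]), 'qvel': array([ 0.05369669, -0.07001816, -0.20285547, -0.02634986,  0.05898166,
        0.01793291]), 'tau': array([ 9.14956272e-04, -4.40429199e+01, -1.76841742e+01,  6.33679633e-02,
        5.52540855e-02, -1.06930895e-04]), 'position': array([6.24432025e-01, 1.54708793e-04, 2.21795095e-01]), 'tcp_rot': array([[-1.21981609e-05,  9.99998592e-01, -1.67783777e-03],
       [ 9.99999955e-01,  1.27023531e-05,  3.00490831e-04],
       [ 3.00511720e-04, -1.67783403e-03, -9.99998547e-01]]), 'force': array([-0.25533947, -0.08744687, -0.83283472]), 'moment': array([ 0.05343796, -0.0325499 , -0.00488007]), 'opening': 1.0032332418060184}
```

View pics/scene0.png

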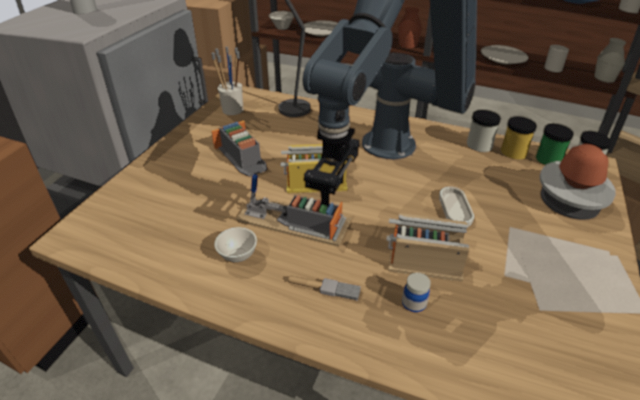

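View pics/side0.png

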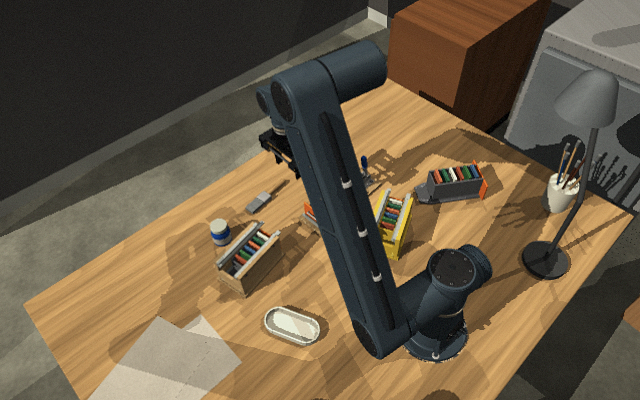

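View pics/wrist0.png

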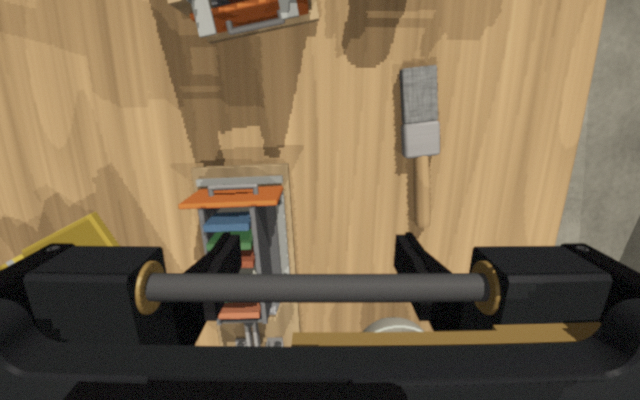

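The scene view shows the jig with the tray at about (315,215) and its clamp with the blue handle at (255,190). The plywood rack is at (430,245), the yellow look-alike rack at (315,170), and the larger look-alike tray at (238,145). In the wrist view, the orange face plate of the jig tray is at (232,197) and the rack front is at the top, (255,20). I'll zoom in next.

Run:
```python
import cv2
a=cv2.imread("pics/scene0.png")
cv2.imwrite("pics/z1.png",cv2.resize(a[150:310,220:480],None,fx=3,fy=3,interpolation=cv2.INTER_CUBIC))
```

```text
(no output)
```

View pics/z1.png

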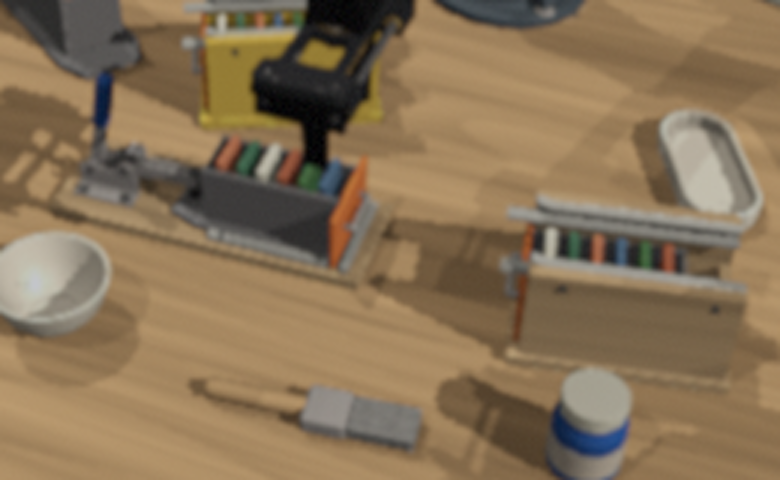

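Run:
```python
from h import *
import pickle
c=pickle.load(open("scene0.pkl","rb"))
g=lambda x,y:(x/3+220,y/3+150)
for n,p,z in [("grip",(103,100),.118),("base",(100,185),.02),("jigR",(355,280),.006),("jigL",(60,205),.006),("platebase",(335,262),.02),("platetop",(363,160),.08),("rackFL",(510,355),0.0),("rackBR",(728,385),0),("railmouthL",(510,213),.115),("railR",(742,287),.115),("lipnear",(528,262),.115),("jar",(590,380),.085),("bowl",(45,260),.055),("dish",(710,165),.024)]:
    print(n,onz(c,[g(*p)],z).round(3))
```

```text
grip [[ 0.544 -0.276  0.118]]
base [[ 0.563 -0.28   0.02 ]]
jigR [[0.581 0.007 0.006]]
jigL [[ 0.592 -0.312  0.006]]
platebase [[ 0.578 -0.015  0.02 ]]
platetop [[ 0.493 -0.019  0.08 ]]
rackFL [[0.614 0.17  0.   ]]
rackBR [[0.577 0.364 0.   ]]
railmouthL [[0.553 0.142 0.115]]
railR [[0.571 0.352 0.115]]
lipnear [[0.609 0.173 0.115]]
jar [[0.693 0.251 0.085]]
bowl [[ 0.711 -0.254  0.055]]
dish [[0.301 0.301 0.024]]
```

Emit:
send_rows --moves '[0, 0, 0, 0, -3, 3, 1, 0, 0, 0, 0, -4, 3, 1, 0, 0, 0, -1, -4, 3, 1, 0, 0, 0, -1, -4, 3, 1, 0, 0, 0, -1, -4, 0, 1, 0, 0, 0, -1, -4, 0, 1, 0, 0, 0, -1, -3, 0, 1, 0, 0, 0, -1, -3, 0, 1, 0, 0, 0, 0, 0, 0, 1, 0, 0, 0, 0, 0, 0, 1]'

```text
time_s: 1.15
position: [0.5649, -0.2887, 0.3408]
tcp_rot: [[0.002, 1.0, -0.001], [1.0, -0.002, 0.001], [0.001, -0.001, -1.0]]
force: [-0.1, 0.4, -0.3]
opening: 1.0
```

Run:
```python
from h import *
import pickle
for n in("scene","side","wrist"):
    c=cam(n);save(c,n+"1");pickle.dump(c,open(n+"1.pkl","wb"));print(n,c["o"])
s=read_state();print(s["time_s"],s["position"],s["joint_positions"])
a=cv2.imread("pics/scene1.png");b=cv2.imread("pics/side1.png")
cv2.imwrite("pics/z2.png",np.vstack([cv2.resize(a[150:310,220:480],(780,480),interpolation=cv2.INTER_CUBIC)]))
cv2.imwrite("pics/z3.png",cv2.resize(b[140:310,180:440],None,fx=3,fy=3,interpolation=cv2.INTER_CUBIC))
```

```text
scene [1.45998137 0.30197053 0.93178213]
side [-0.2215249   0.62007047  1.33328941]
wrist [ 0.56496414 -0.20844972  0.50349394]
1.3 [ 0.56567199 -0.28704838  0.34124652] [-3.69964801e+01  2.50985413e+01  7.17466685e+01  2.72977889e-02
  8.31926222e+01 -3.70843860e+01]
```

View pics/wrist1.png

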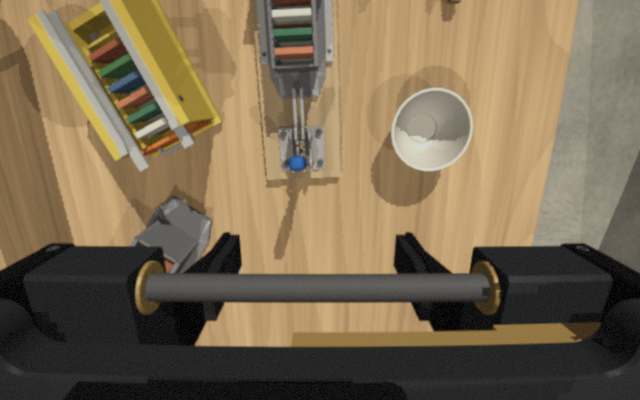

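View pics/z2.png

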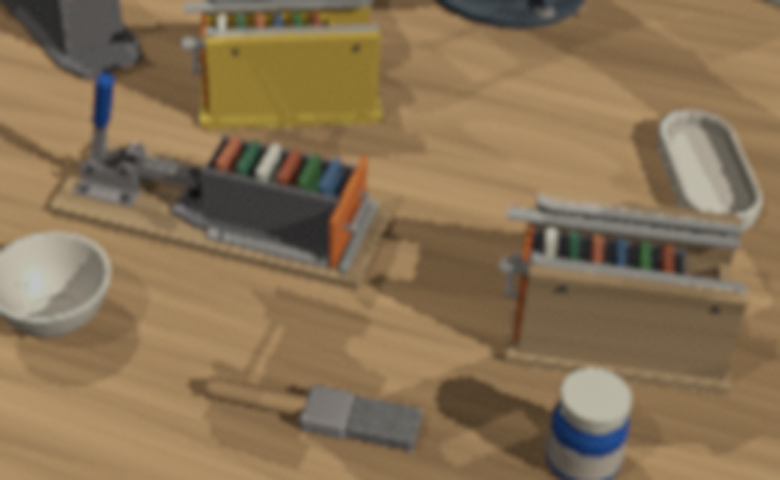

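View pics/z3.png

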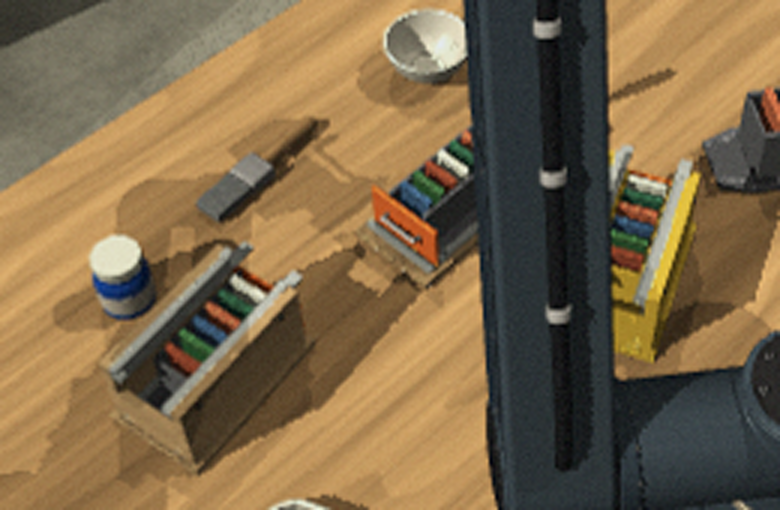

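The wrist view shows the jig end-on: board edges at columns 263–340, end at row ~180, clamp base at (302,148) and the top of the blue grip at (298,163). The yellow rack lies to the left. Next I'll get two more wrist positions, over the tray and over the rack.

Emit:
send_rows --moves '[0, 0, 0, 0, 3, 0, 1, 0, 0, 0, 0, 4, 0, 1, 0, 0, 0, 0, 4, 0, 1, 0, 0, 0, 0, 3, 0, 1, 0, 0, 0, 0, 0, 0, 1, 0, 0, 0, 0, 0, 0, 1]'

```text
time_s: 1.9
position: [0.5657, -0.1469, 0.3418]
tcp_rot: [[-0.003, 1.0, 0.001], [1.0, 0.003, -0.001], [-0.001, 0.001, -1.0]]
force: [0.4, -0.6, -0.2]
opening: 0.998
```

Run:
```python
from h import *
import pickle
for n in("side","wrist"):
    c=cam(n);save(c,n+"2");pickle.dump(c,open(n+"2.pkl","wb"));print(n,c["o"])
```

```text
side [-0.2215249   0.62007047  1.33328941]
wrist [ 0.56496165 -0.06877114  0.50386333]
```

Emit:
send_rows --moves '[0, 0, 0, 0, 3, 0, 1, 0, 0, 0, 0, 4, 0, 1, 0, 0, 0, 0, 4, 0, 1, 0, 0, 0, 0, 4, 0, 1, 0, 0, 0, 0, 3, 0, 1, 0, 0, 0, 0, 0, 0, 1, 0, 0, 0, 0, 0, 0, 1]'

```text
time_s: 2.7
position: [0.5658, 0.031, 0.3413]
tcp_rot: [[-0.0, 1.0, 0.0], [1.0, 0.0, -0.001], [-0.001, 0.0, -1.0]]
force: [0.0, -0.8, -0.9]
opening: 1.0
```

Run:
```python
from h import *
import pickle
for n in("scene","side","wrist"):
    c=cam(n);save(c,n+"3");pickle.dump(c,open(n+"3.pkl","wb"));print(n,c["o"])
s=read_state();print(s["time_s"],s["position"],s["joint_positions"])
b=cv2.imread("pics/side3.png")
cv2.imwrite("pics/z4.png",cv2.resize(b[120:310,180:440],None,fx=3,fy=3,interpolation=cv2.INTER_CUBIC))
```

```text
scene [1.45998137 0.30197053 0.93178213]
side [-0.2215249   0.62007047  1.33328941]
wrist [0.56535891 0.10918332 0.50348917]
2.85 [0.56572372 0.02993708 0.34126321] [-8.25422865e+00  1.89732583e+01  8.15201377e+01 -2.94820834e-02
  7.95025291e+01 -8.12613213e+00]
```

View pics/wrist2.png

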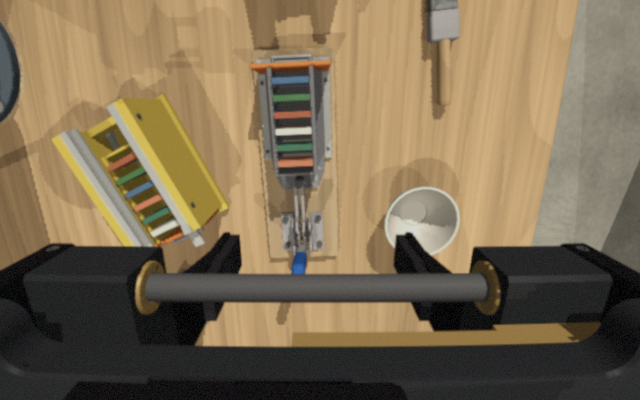

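View pics/wrist3.png

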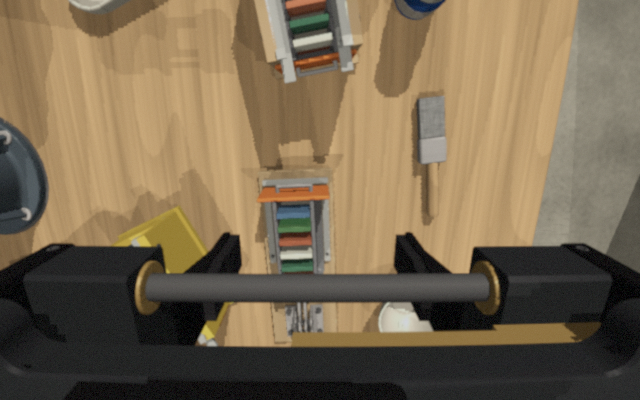

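View pics/z4.png

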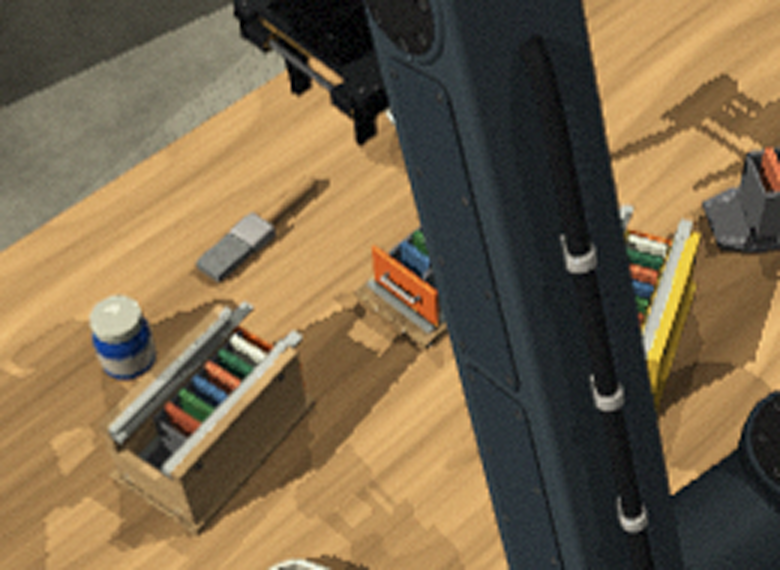

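Run:
```python
import cv2
a=cv2.imread("pics/wrist2.png")
cv2.imwrite("pics/z5.png",cv2.resize(a[40:280,240:350],None,fx=5,fy=5,interpolation=cv2.INTER_CUBIC)[:600])
cv2.imwrite("pics/z6.png",cv2.resize(a[150:280,240:370],None,fx=4.6,fy=4.6,interpolation=cv2.INTER_CUBIC))
a=cv2.imread("pics/wrist3.png")
cv2.imwrite("pics/z7.png",cv2.resize(a[160:290,240:370],None,fx=4.6,fy=4.6,interpolation=cv2.INTER_CUBIC))
```

```text
(no output)
```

View pics/z5.png

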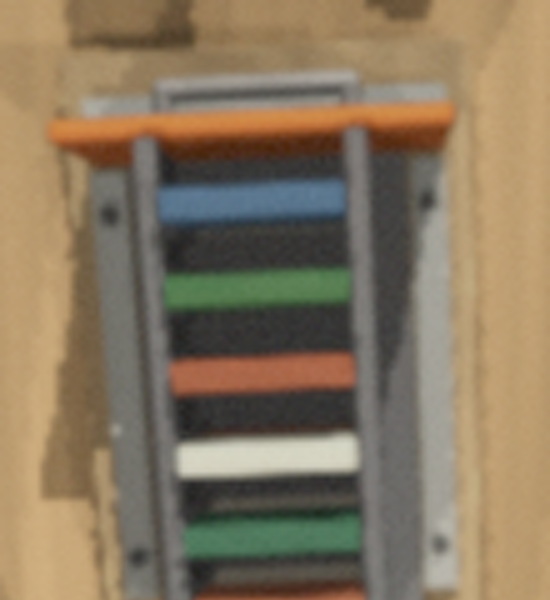

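View pics/z6.png

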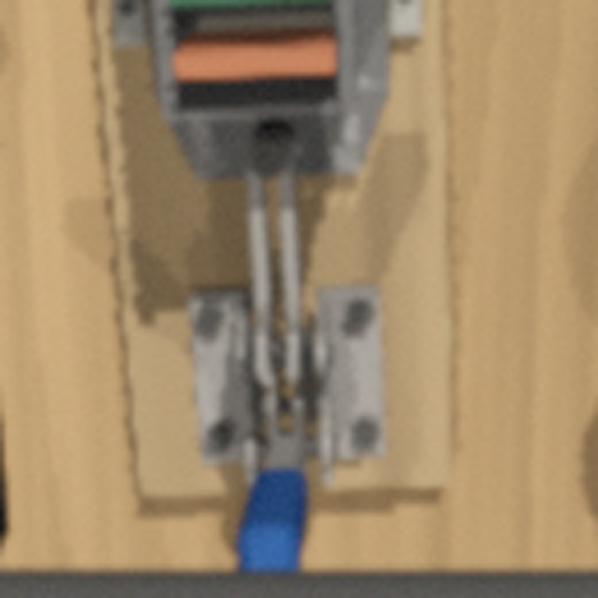

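View pics/z7.png

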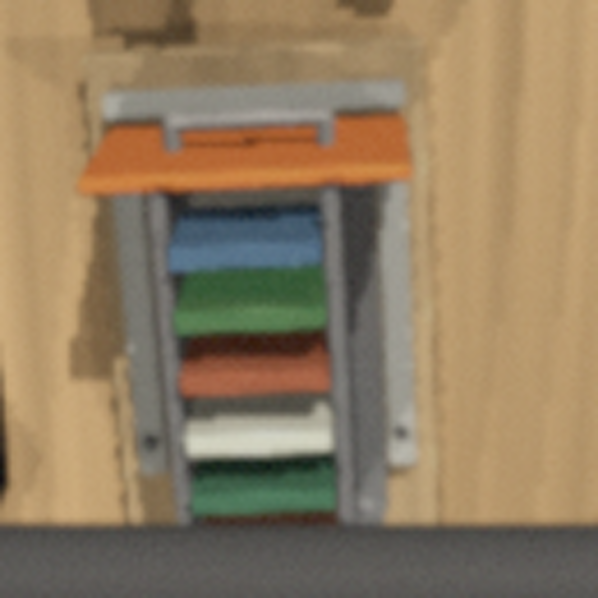

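```bash
cat > m.py <<'E'
from h import *
import pickle
L=lambda n:pickle.load(open(n+".pkl","rb"))
s,w1,w2,w3=L("scene1"),L("wrist1"),L("wrist2"),L("wrist3")
z5=lambda x,y:[(x/5+240,y/5+40)]
z6=lambda x,y:[(x/4.6+240,y/4.6+150)]
z7=lambda x,y:[(x/4.6+240,y/4.6+160)]
E
python3 - <<'E'
from m import *
print("plate top inner L",tri(w2,z5(50,144),w3,z7(80,193)))
print("plate top inner R",tri(w2,z5(454,124),w3,z7(411,178)))
A=onz(w2,z5(133,140),.081)[0];B=onz(w2,z5(165,580),.081)[0]
C=onz(w2,z5(367,130),.081)[0];D=onz(w2,z5(387,580),.081)[0]
print("walls",A,B,C,D)
for P,Q in((A,B),(C,D)):print("dir",np.degrees(np.arctan2(*(Q-P)[:2])))
A=onz(w2,z6(200,178),.018)[0];B=onz(w2,z6(352,172),.018)[0];print("tail",A,B,(A+B)/2,np.linalg.norm(A-B))
A=onz(w2,z6(140,492),.012)[0];B=onz(w2,z6(446,483),.012)[0];print("jig end",A,B,(A+B)/2,np.linalg.norm(A-B))
C=onz(w3,z7(86,52),.012)[0];D=onz(w3,z7(425,42),.012)[0];print("jig front",C,D,(C+D)/2)
d=(A+B)/2-(C+D)/2;print(np.linalg.norm(d),np.degrees(np.arctan2(d[0],-d[1])))
for n in("wrist1","wrist2"):
    c=L(n);hsv=cv2.cvtColor(c["im"],cv2.COLOR_RGB2HSV)
    m=cv2.inRange(hsv,(105,150,40),(125,255,255));m[:, :270]=0;m[:,330:]=0;m[:140]=0
    ys,xs=np.nonzero(m);print(n,len(xs),xs.min(),xs.max(),ys.min(),ys.max(),xs.mean(),ys.mean())
c=s;hsv=cv2.cvtColor(c["im"],cv2.COLOR_RGB2HSV)
m=cv2.inRange(hsv,(105,150,30),(125,255,255));m[:, :240]=0;m[:,270:]=0;m[:165]=0;m[205:]=0
ys,xs=np.nonzero(m);print(len(xs),xs.mean(),ys.mean(),xs.min(),xs.max(),ys.min(),ys.max())
top=(xs[ys<=ys.min()+3].mean(),ys.min()+1.5);bot=(xs[ys>=ys.max()-2].mean(),ys.max())
print(top,bot,"top tri",tri(s,[top],w1,[(298,162)]))
E
```

```text
plate top inner L (array([ 0.47911592, -0.02630057,  0.07358409]), np.float64(0.00016846791486908923))
plate top inner R (array([ 0.58219291, -0.02166576,  0.07348955]), np.float64(7.580791750039856e-05))
walls [ 0.50145023 -0.0261911   0.081     ] [ 0.50545099 -0.13739156  0.081     ] [ 0.56017084 -0.02393547  0.081     ] [ 0.56532098 -0.13737231  0.081     ]
dir 177.9395026996075
dir 177.4005061107833
tail [ 0.5113042  -0.20006218  0.018     ] [ 0.56403966 -0.19786013  0.018     ] [ 0.53767193 -0.19896115  0.018     ] 0.0527814138154105
jig end [ 0.48428723 -0.32404985  0.012     ] [ 0.59936467 -0.32009051  0.012     ] [ 0.54182595 -0.32207018  0.012     ] 0.11514552955532353
jig front [0.47184296 0.00539133 0.012     ] [0.58895345 0.00858684 0.012     ] [0.53039821 0.00698909 0.012     ]
0.3292576453324481 1.9889986556156594
wrist1 187 289 305 156 169 296.93048128342247 162.6096256684492
wrist2 220 293 305 253 273 298.9727272727273 263.1409090909091
57 254.05263157894737 182.28070175438597 252 256 174 191
(np.float64(254.66666666666666), np.float64(175.5)) (np.float64(253.0), np.int64(191)) top tri (array([ 0.54277267, -0.27257578,  0.14680583]), np.float64(0.00020405138080352973))
```

Two-view results agree well:

| Item | Value |
|---|---|
| Tray grip | about (0.534, −0.099) |
| Tray heading | jig +x about 2.3° off −y, towards +x |
| Clamp hinge | about (0.5415, −0.295) |
| Handle top | measured (0.543, −0.273, 0.147) |

The face plate top measures 0.0735 m high, so the plate spans 0–62 mm above the underside. Now for the rack.

Emit:
send_rows --moves '[0, 0, 0, 0, 3, 0, 1, 0, 0, 0, 0, 4, 0, 1, 0, 0, 0, 0, 4, 0, 1, 0, 0, 0, 0, 3, 0, 1, 0, 0, 0, 0, 0, 0, 1, 0, 0, 0, 0, 0, 0, 1]'

```text
time_s: 3.45
position: [0.5657, 0.1708, 0.3412]
tcp_rot: [[0.0, 1.0, -0.0], [1.0, -0.0, -0.001], [-0.001, -0.0, -1.0]]
force: [0.7, 0.6, 0.4]
opening: 0.999
```

Run:
```python
from h import *
import pickle
for n in("side","wrist"):
    c=cam(n);save(c,n+"4");pickle.dump(c,open(n+"4.pkl","wb"));print(n,c["o"])
a=cv2.imread("pics/wrist4.png");cv2.imwrite("pics/z8.png",cv2.resize(a[0:200,220:420],None,fx=3,fy=3,interpolation=cv2.INTER_CUBIC))
a=cv2.imread("pics/wrist3.png");cv2.imwrite("pics/z9.png",cv2.resize(a[0:110,240:370],None,fx=5,fy=5,interpolation=cv2.INTER_CUBIC))
```

```text
side [-0.2215249   0.62007047  1.33328941]
wrist [0.56530193 0.24936649 0.50343136]
```

View pics/z8.png

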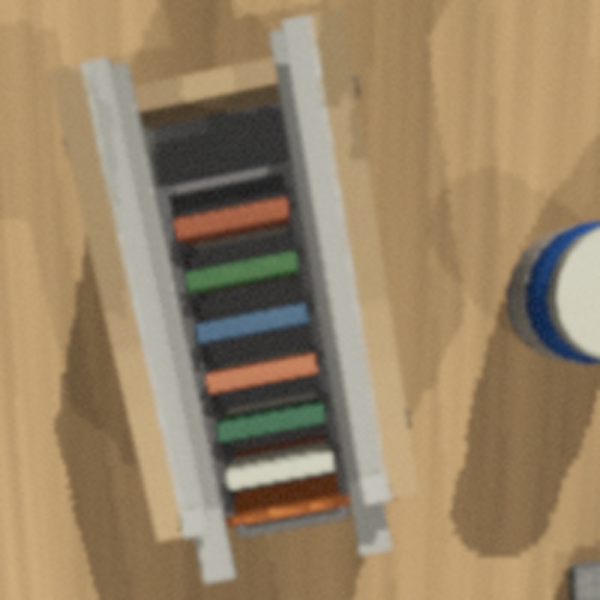

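View pics/z9.png

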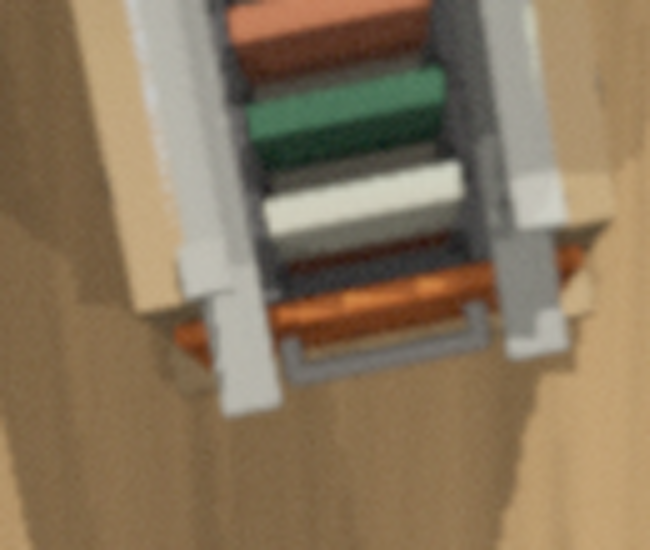

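View pics/wrist4.png

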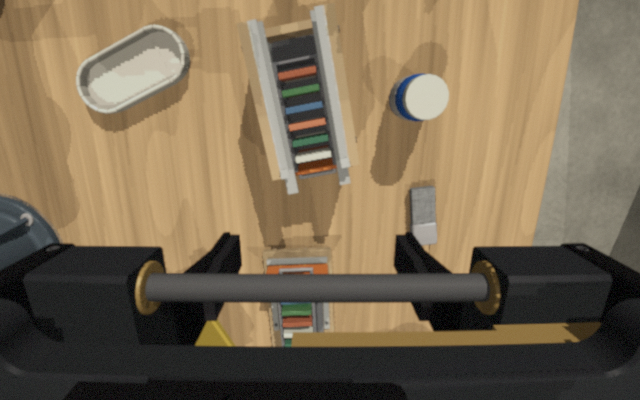

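The rack stands in the middle of the wrist view. Its rails run from the back ends at about (250,20)–(325,8) to the mouth. The ledge tips are at about (293,193) and (345,183).

Run:
```python
from m import *
w4=L("wrist4")
z8=lambda x,y:[(x/3+220,y/3)]
z9=lambda x,y:[(x/5+240,y/5)]
for n,a,b in [("ledge L out",(205,583),(225,415)),("ledge L in",(235,577),(282,402)),("ledge R in",(362,553),(510,357)),("ledge R out",(388,547),(568,345)),
 ("flare L out",(183,536),(183,297)),("flare R in",(363,504),(515,229)),("flare R out",(389,496),(566,216)),("wood R",(409,495),(610,220)),("wood L",(158,541),(140,312))]:
    p,e=tri(w4,z8(*a),w3,z9(*b));print(n,p.round(4),round(e,5))
# inner lip/outer edges from w4 on plane
for zz in(.112,):
  for n,P,Q in[("lipL outer edge",(85,65),(183,505)),("lipR outer",(312,17),(386,475)),("Lip L top/inner",(110,62),(200,500)),("lipR inner top",(288,22),(362,478))]:
    A=onz(w4,z8(*P),zz)[0];B=onz(w4,z8(*Q),zz)[0];d=A-B;print(n,A.round(4),B.round(4),np.degrees(np.arctan2(d[0],d[1])))
A=onz(w4,z8(409,495),0.1)[0]
```

```text
ledge L out [0.5263 0.1328 0.1006] 0.0001
ledge L in [0.54   0.1357 0.1011] 0.00038
ledge R in [0.5955 0.146  0.0989] 0.0008
ledge R out [0.6081 0.1487 0.0991] 0.00168
flare L out [0.519  0.1577 0.1153] 0.00029
flare R in [0.5944 0.1716 0.1171] 0.00012
flare R out [0.6057 0.1747 0.1154] 0.00061
wood R [0.6153 0.1744 0.1121] 0.00229
wood L [0.5083 0.1549 0.1125] 0.00035
lipL outer edge [0.4878 0.3383 0.112 ] [0.5192 0.1703 0.112 ] -10.590082172425051
lipR outer [0.5728 0.3541 0.112 ] [0.6042 0.1829 0.112 ] -10.420236264072111
Lip L top/inner [0.4972 0.3392 0.112 ] [0.5264 0.1724 0.112 ] -9.924149615530263
lipR inner top [0.5639 0.3524 0.112 ] [0.5943 0.1816 0.112 ] -10.08697537542777
```

Rack results:

| Item | Value |
|---|---|
| Ledge height | 0.100 |
| Mouth | about (0.563, 0.1655) |
| Way in | about 10.4° from +y, towards −x |
| Home | about (0.549, 0.239, 0.142) |

Joint 6 limits matter for the half turn, so the tray has to be taken with the tool flipped, and I'll work that out after the clamp. First I'll push the clamp open with closed fingers from the tray side.

Emit:
send_rows --moves '[0, 0, 0, -0.2, -3, -1, -1, 0, 0, 0, -0.2, -4.5, -1.4, -1, 0, 0, 0, -0.2, -4.5, -1.4, -1, 0, 0, 0, -0.3, -4.5, -1.4, -1, 0, 0, 0, -0.3, -4.5, -1.4, -1, 0, 0, 0, -0.3, -4.5, -1.4, -1, 0, 0, 0, -0.3, -4.5, -1.4, -1, 0, 0, 0, -0.3, -4.5, -1.4, -1, 0, 0, 0, -0.3, -4.5, -1.4, -1, 0, 0, 0, 0, -3.0, -1.4, -1, 0, 0, 0, 0, 0, 0, -1, 0, 0, 0, 0, 0, 0, -1]'

```text
time_s: 4.75
position: [0.5403, -0.25, 0.205]
tcp_rot: [[0.004, 1.0, -0.001], [1.0, -0.004, 0.001], [0.001, -0.001, -1.0]]
force: [-0.2, 0.3, 0.4]
opening: 0.031
```

Run:
```python
from h import *
from scipy.spatial.transform import Rotation as Ro
s=read_state();q=np.radians(s["joint_positions"])
print(s["time_s"],s["position"],s["joint_positions"],s["opening"])
R=(Ro.from_euler('z',q[0])*Ro.from_euler('y',q[1]+q[2])*Ro.from_euler('z',q[3])*Ro.from_euler('y',q[4])*Ro.from_euler('z',q[5])*Ro.from_euler('z',90,degrees=True)).as_matrix()
print(R.round(3),s["tcp_rot"].round(3))
c=cam("scene");save(c,"s5");a=c["im"][:,:,::-1]
cv2.imwrite("pics/z10.png",cv2.resize(a[130:260,220:380],None,fx=4,fy=4,interpolation=cv2.INTER_CUBIC))
```

```text
4.75 [ 0.54025428 -0.25002547  0.20495774] [-3.55887164e+01  2.91229529e+01  8.74835256e+01  1.74725494e-02
  6.34764127e+01 -3.53747226e+01] 0.03121363484274455
[[ 0.004  1.    -0.001]
 [ 1.    -0.004  0.001]
 [ 0.001 -0.001 -1.   ]] [[ 0.004  1.    -0.001]
 [ 1.    -0.004  0.001]
 [ 0.001 -0.001 -1.   ]]
```

View pics/z10.png

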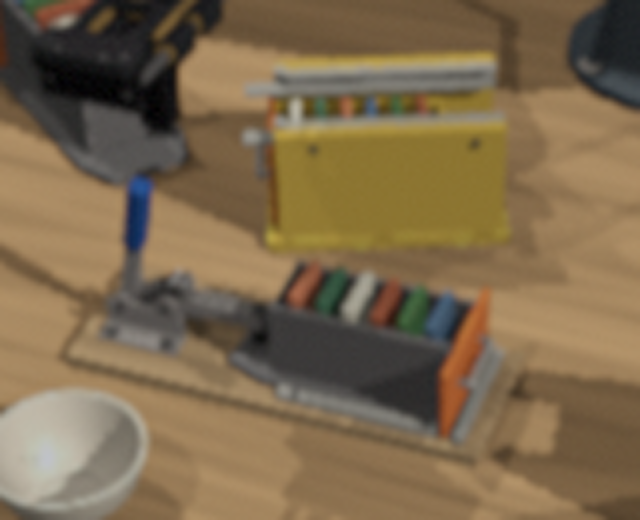

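The orientation model matches the measured pose. The shoulder offset means the flipped grasp needs q6 of about 155°, which is in range with an upright tool. Now I'll push the handle over.

Emit:
send_rows --moves '[0, 0, 0, 0, 0, -2.3, -1, 0, 0, 0, 0, 0, -2.3, -1, 0, 0, 0, 0, 0, -2.3, -1, 0, 0, 0, 0, 0, -2.3, -1, 0, 0, 0, 0, -1.5, 0, -1, 0, 0, 0, 0, -1.35, 0.1, -1, 0, 0, 0, 0, -1.4, 0, -1, 0, 0, 0, 0, -1.4, -0.25, -1, 0, 0, 0, 0, -1.3, -0.5, -1, 0, 0, 0, 0, -1.2, -0.7, -1, 0, 0, 0, 0, -1.1, -0.9, -1, 0, 0, 0, 0, -0.9, -1.1, -1, 0, 0, 0, 0, -0.4, -0.6, -1, 0, 0, 0, 0, -0.3, -0.5, -1, 0, 0, 0, 0, -0.2, -0.4, -1, 0, 0, 0, 0, 0, 0, -1]'

```text
time_s: 6.4
position: [0.5407, -0.3574, 0.0664]
tcp_rot: [[-0.0, 1.0, -0.002], [1.0, 0.0, 0.003], [0.003, -0.002, -1.0]]
force: [-2.8, 4.5, 11.3]
opening: 0.01
```

Run:
```python
from h import *
s=read_state();print(s["time_s"],s["position"],s["force"])
c=cam("scene");save(c,"s6");a=c["im"][:,:,::-1]
cv2.imwrite("pics/z11.png",cv2.resize(a[130:260,200:360],None,fx=4,fy=4,interpolation=cv2.INTER_CUBIC))
c=cam("wrist");save(c,"w6")
```

```text
6.4 [ 0.54072034 -0.35742924  0.0664405 ] [-2.79428718  4.54074733 11.33875824]
```

View pics/z11.png

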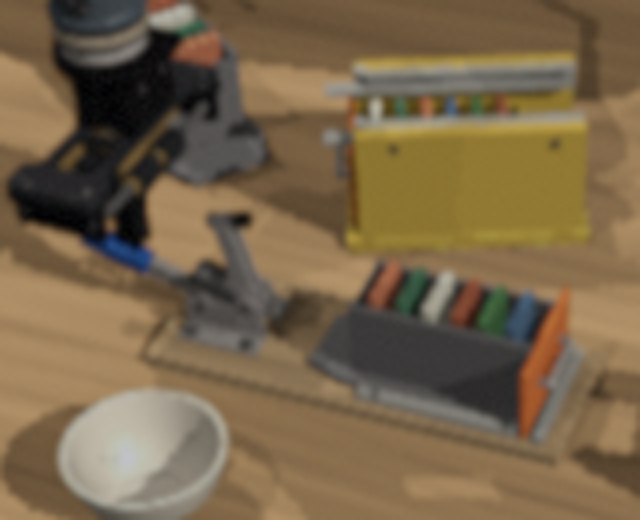

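View pics/w6.png

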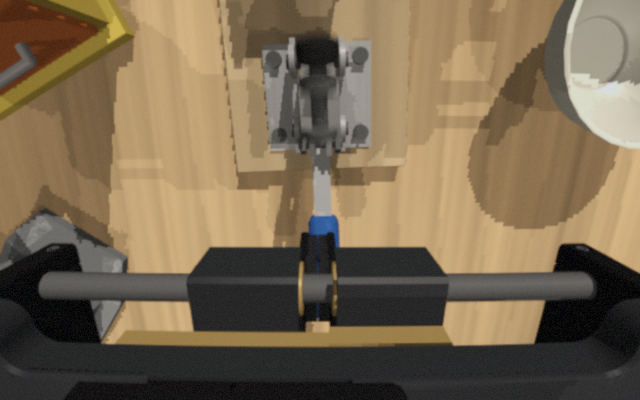

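The handle is over and the arm stands upright in both views: arm at (235,250) in the crop, blue grip at (120,250). 12 N of reaction suggests it is on its stop. I'll nudge a little more to confirm.

Emit:
send_rows --moves '[0, 0, 0, 0, -0.1, -0.3, -1, 0, 0, 0, 0, 0, 0, -1]'

```text
time_s: 6.7
position: [0.5408, -0.3575, 0.066]
tcp_rot: [[-0.001, 1.0, -0.002], [1.0, 0.001, 0.003], [0.003, -0.002, -1.0]]
force: [-4.9, 8.3, 23.9]
opening: 0.001
```

It is on its stop: the force rose to 24 N with no movement. Next I'll lift off, flip the tool by −177.7°, and go over the tray.

Emit:
send_rows --moves '[0, 0, 0, 0, 0, 4, -1, 0, 0, 0, 0, 0, 4, -1, 0, 0, 0, 0, 0, 4, -1, 0, 0, 0, 0, 0, 4, 0, 0, 0, 0, 0, 0, 4, 1, 0, 0, -8.5, 0, 1.3, 0, 1, 0, 0, -8.5, 0, 1.3, 0, 1, 0, 0, -8.5, 0, 1.3, 0, 1, 0, 0, -8.5, 0, 1.3, 0, 1, 0, 0, -8.5, 0, 1.3, 0, 1, 0, 0, -8.5, 0, 1.3, 0, 1, 0, 0, -8.5, 0, 1.3, 0, 1, 0, 0, -8.5, 0, 1.3, 0, 1, 0, 0, -8.5, 0, 1.3, 0, 1, 0, 0, -8.5, 0, 1.3, 0, 1, 0, 0, -8.5, 0, 1.3, 0, 1, 0, 0, -8.5, 0, 1.3, 0, 1, 0, 0, -8.5, 0, 1.3, 0, 1, 0, 0, -8.5, 0, 1.3, 0, 1, 0, 0, -8.5, 0, 1.3, 0, 1]'

```text
time_s: 8.7
position: [0.5409, -0.1639, 0.2615]
tcp_rot: [[0.79, -0.613, -0.001], [-0.613, -0.79, 0.0], [-0.001, 0.0, -1.0]]
force: [0.3, 0.4, 0.8]
opening: 0.997
```

Emit:
send_rows --moves '[0, 0, -8.4, -0.1, 1.1, 0, 1, 0, 0, -8.4, -0.1, 1.1, 0, 1, 0, 0, -8.4, -0.1, 1.1, 0, 1, 0, 0, -8.4, -0.1, 1.1, 0, 1, 0, 0, -8.4, -0.1, 1.1, 0, 1, 0, 0, -8.2, -0.1, 1.1, 0, 1, 0, 0, 0, 0, 0, 0, 1, 0, 0, 0, 0, 0, 0, 1]'

```text
time_s: 9.5
position: [0.5352, -0.0988, 0.2618]
tcp_rot: [[0.044, -0.999, -0.0], [-0.999, -0.044, -0.0], [0.0, 0.0, -1.0]]
force: [-0.8, 0.3, -0.5]
opening: 0.998
```

Run:
```python
from h import *
import pickle
s=read_state();print(s["time_s"],s["position"],s["force"],s["joint_positions"]);R=s["tcp_rot"];print(R,np.degrees(np.arctan2(-R[1,1],-R[0,1])))
c=cam("wrist");save(c,"w7");pickle.dump(c,open("wrist7.pkl","wb"));print(c["o"])
c=cam("side");save(c,"sd7");c=cam("scene");save(c,"s7");
```

```text
9.5 [ 0.53521619 -0.09879261  0.26176585] [-0.82970652  0.32226703 -0.49521445] [-2.22107114e+01  2.13539419e+01  9.10189727e+01 -2.90128880e-02
  6.76353882e+01  1.55269165e+02]
[[ 4.41628510e-02 -9.99024297e-01 -3.11134228e-04]
 [-9.99024279e-01 -4.41627322e-02 -3.78773826e-04]
 [ 3.64663718e-04  3.27558379e-04 -9.99999880e-01]] 2.531161532358044
[ 0.53822936 -0.17811187  0.42407962]
```

View pics/w7.png

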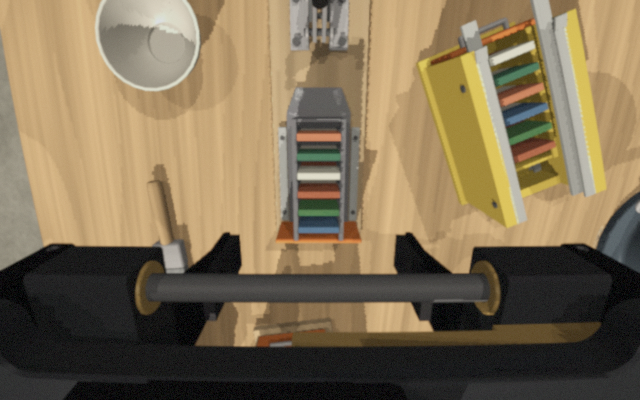

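View pics/s7.png

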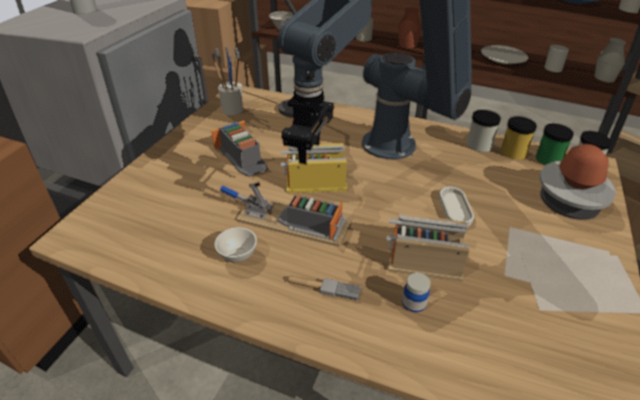

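Run:
```python
from h import *
import pickle
c=pickle.load(open("wrist7.pkl","rb"))
print(onz(c,[(418,65),(465,195),(512,226),(525,222),(470,30),(480,22)],.115).round(3))
print(onz(c,[(288,125),(349,125),(282,225),(355,225)],.081).round(4))
a=cv2.imread("pics/w7.png");cv2.imwrite("pics/z12.png",cv2.resize(a[70:250,260:380],None,fx=3.3,fy=3.3,interpolation=cv2.INTER_CUBIC))
```

```text
[[ 0.447 -0.217  0.115]
 [ 0.382 -0.096  0.115]
 [ 0.324 -0.064  0.115]
 [ 0.311 -0.069  0.115]
 [ 0.403 -0.25   0.115]
 [ 0.395 -0.257  0.115]]
[[ 0.5681 -0.1556  0.081 ]
 [ 0.5033 -0.1584  0.081 ]
 [ 0.5731 -0.0414  0.081 ]
 [ 0.4881 -0.045   0.081 ]]
```

View pics/z12.png

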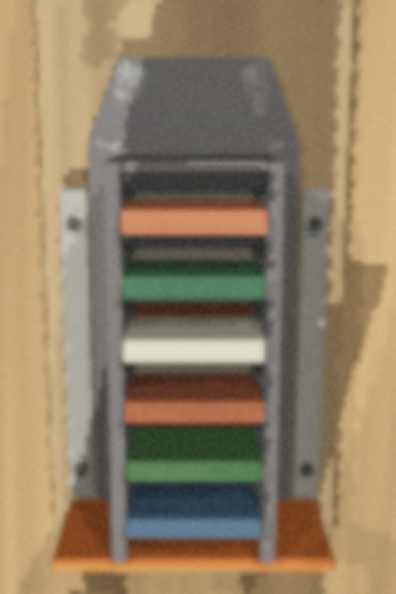

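Run:
```python
from h import *
import pickle
c=pickle.load(open("wrist7.pkl","rb"))
P=onz(c,[(292.7,118.5),(345.8,118.5),(293.9,238),(343.3,238)],.081).round(4);print(P,(P[0]+P[1])/2,(P[2]+P[3])/2)
```

```text
[[ 0.5633 -0.1626  0.081 ]
 [ 0.5071 -0.165   0.081 ]
 [ 0.5589 -0.0255  0.081 ]
 [ 0.5006 -0.028   0.081 ]] [ 0.5352 -0.1638  0.081 ] [ 0.52975 -0.02675  0.081  ]
```

Emit:
send_rows --moves '[0, 0, 0, -0.2, 0, -3, 1, 0, 0, 0, 0, 0, -4, 1, 0, 0, 0, 0, 0, -4, 1, 0, 0, 0, 0, 0, -3, 1, 0, 0, 0, 0, 0, -3, 1, 0, 0, 0, 0, 0, -2, 1, 0, 0, 0, 0, 0, -2, 1, 0, 0, 0, 0, 0, -1.4, 1, 0, 0, 0, 0, 0, 0, 1, 0, 0, 0, 0, 0, 0, 0, 0, 0, 0, 0, 0, 0, -1, 0, 0, 0, 0, 0, 0, -1, 0, 0, 0, 0, 0, 0, -1, 0, 0, 0, 0, 0, 0, -1, 0, 0, 0, 0, 0, 0, -1, 0, 0, 0, 0, 0, 0, -1]'

```text
time_s: 11.25
position: [0.5339, -0.0991, 0.0386]
tcp_rot: [[0.04, -0.999, 0.001], [-0.999, -0.04, -0.001], [0.001, -0.001, -1.0]]
force: [-0.4, -0.1, 5.7]
opening: 0.663
```

Run:
```python
from h import *
s=read_state();print(s["time_s"],s["position"],s["force"],s["opening"]*87)
c=cam("scene");save(c,"s8");a=c["im"][:,:,::-1]
cv2.imwrite("pics/z13.png",cv2.resize(a[130:260,210:370],None,fx=4,fy=4,interpolation=cv2.INTER_CUBIC))
```

```text
11.25 [ 0.53387529 -0.0990522   0.03855742] [-0.43518652 -0.0904008   5.71262567] 57.71265014761881
```

View pics/z13.png

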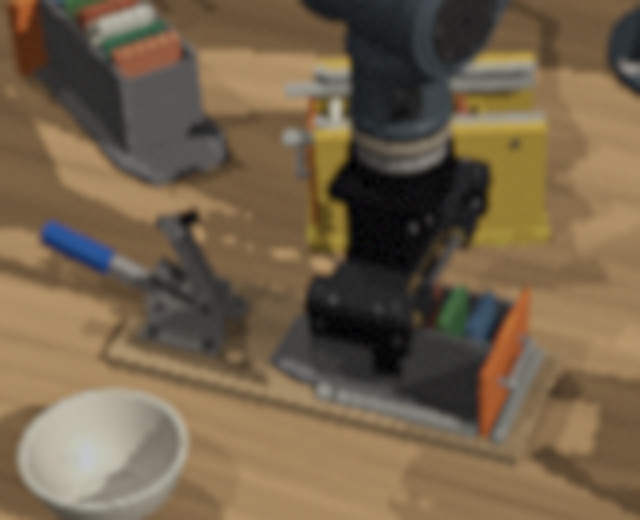

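The fingers have closed on the 58 mm trough with the clamp still open. I'll lift straight up first.

Emit:
send_rows --moves '[0, 0, 0, 0, 0, 0.5, -1, 0, 0, 0, 0, 0, 1, -1, 0, 0, 0, 0, 0, 1.5, -1, 0, 0, 0, 0, 0, 2, -1, 0, 0, 0, 0, 0, 3, -1, 0, 0, 0, 0, 0, 3, -1, 0, 0, 0, 0, 0, 3, -1, 0, 0, 0, 0, 0, 3, -1, 0, 0, 0, 0, 0, 2, -1, 0, 0, 0, 0, 0, 0, -1]'

```text
time_s: 12.3
position: [0.5347, -0.0994, 0.2309]
tcp_rot: [[0.04, -0.999, 0.006], [-0.999, -0.04, -0.002], [0.003, -0.006, -1.0]]
force: [0.5, -0.8, -4.3]
opening: 0.665
```

Run:
```python
from h import *
s=read_state();print(s["time_s"],s["position"],s["force"],s["moment"],s["opening"]*87)
c=cam("scene");save(c,"s9");a=c["im"][:,:,::-1]
cv2.imwrite("pics/z14.png",cv2.resize(a[100:260,210:370],None,fx=3.7,fy=3.7,interpolation=cv2.INTER_CUBIC))
```

```text
12.3 [ 0.53470639 -0.09937598  0.23085345] [ 0.50310413 -0.83226292 -4.34818745] [ 0.14087104  0.01092899 -0.04023815] 57.82185808190114
```

View pics/z14.png

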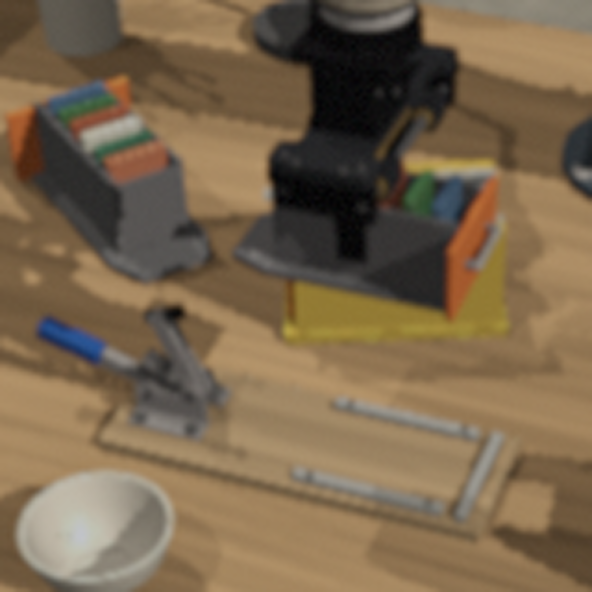

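The tray is out and level (4.3 N load). Now I'll turn it and carry it to the pre-insertion point.

Emit:
send_rows --moves '[0, 0, 4, 0.25, 0.55, 0, -1, 0, 0, 8, 0.25, 0.55, 0, -1, 0, 0, 8, 0.25, 0.55, 0, -1, 0, 0, 8, 0.25, 0.55, 0, -1, 0, 0, 8, 0.25, 0.55, 0, -1, 0, 0, 8, 0.25, 0.55, 0, -1, 0, 0, 8, 0.25, 0.55, 0, -1, 0, 0, 8, 0.25, 0.55, 0, -1, 0, 0, 8, 0.25, 0.55, 0, -1, 0, 0, 8, 0.25, 0.55, 0, -1, 0, 0, 8, 0.25, 0.55, 0, -1, 0, 0, 8, 0.25, 0.55, 0, -1, 0, 0, 8, 0.25, 0.55, 0, -1, 0, 0, 8, 0.25, 0.55, 0, -1, 0, 0, 8, 0.25, 0.55, 0, -1, 0, 0, 8, 0.25, 0.55, 0, -1, 0, 0, 8, 0.25, 0.55, 0, -1, 0, 0, 8, 0.25, 0.55, 0, -1, 0, 0, 8, 0.25, 0.55, 0, -1, 0, 0, 8, 0.25, 0.55, 0, -1]'

```text
time_s: 14.35
position: [0.5815, 0.0116, 0.2252]
tcp_rot: [[0.365, 0.931, -0.006], [0.931, -0.365, 0.001], [-0.001, -0.006, -1.0]]
force: [-0.5, 0.0, -5.1]
opening: 0.669
```

Emit:
send_rows --moves '[0, 0, 8, 0.2, 0.55, 0, -1, 0, 0, 8, 0.2, 0.55, 0, -1, 0, 0, 8, 0, 0, 0, -1, 0, 0, 8, 0, 0, 0, -1, 0, 0, 0, 0, 0, 0, -1, 0, 0, 0, 0, 0, 0, -1]'

```text
time_s: 14.95
position: [0.5862, 0.0223, 0.2261]
tcp_rot: [[-0.176, 0.984, -0.004], [0.984, 0.176, 0.001], [0.001, -0.004, -1.0]]
force: [-0.3, 0.2, -4.7]
opening: 0.669
```

Run:
```python
from h import *
import pickle
s=read_state();R=s["tcp_rot"];print(s["time_s"],s["position"],s["force"],s["moment"],s["opening"]*87,s["joint_positions"]);print(R.round(4),np.degrees(np.arctan2(R[1,1],R[0,1])))
for n in("scene","side","wrist"):
    c=cam(n);save(c,n+"10");pickle.dump(c,open(n+"10.pkl","wb"))
a=cv2.imread("pics/scene10.png");b=cv2.imread("pics/side10.png")
cv2.imwrite("pics/z15.png",np.hstack([cv2.resize(a[140:300,300:480],(450,400),interpolation=cv2.INTER_CUBIC),cv2.resize(b[160:300,200:340],(345,400),interpolation=cv2.INTER_CUBIC)]))
```

```text
14.95 [0.58617077 0.02225069 0.22611415] [-0.28056919  0.16936956 -4.73695973] [ 0.03654386 -0.02571257  0.00071285] 58.2419565353966 [-8.73652847e+00  2.70996898e+01  8.73652245e+01  5.46901298e-03
  6.57500424e+01 -1.88607170e+01]
[[-1.757e-01  9.844e-01 -3.700e-03]
 [ 9.844e-01  1.757e-01  7.000e-04]
 [ 1.300e-03 -3.500e-03 -1.000e+00]] 10.122063677884027
```

View pics/z15.png

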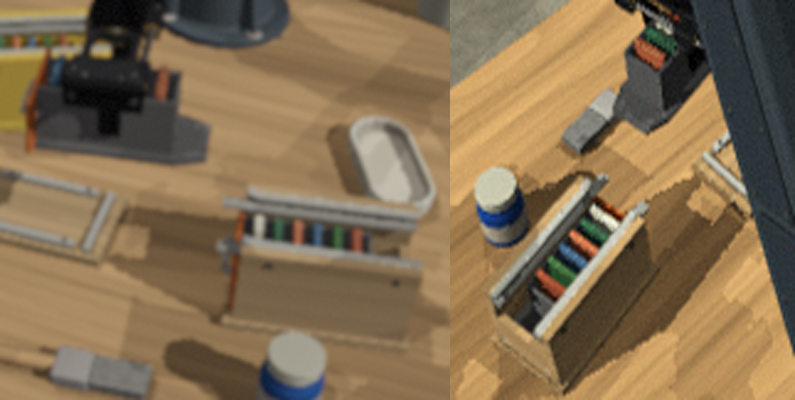

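View pics/wrist10.png

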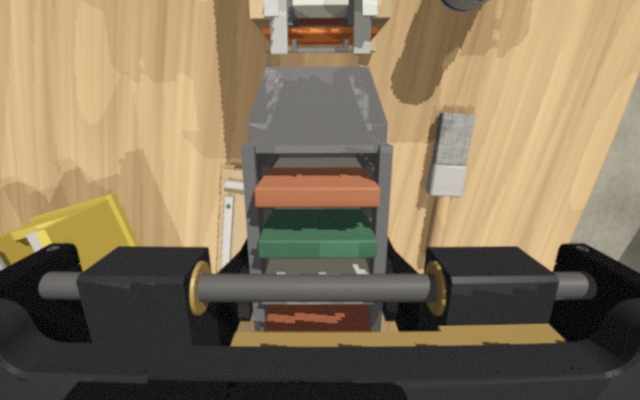

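The wrist camera sees the tail tongue at (265–370, 68) and the rack ledge tips at row ~52 (columns 270 and 365). I'll use this for relative alignment.

Run:
```python
from h import *
a=cv2.imread("pics/wrist10.png");cv2.imwrite("pics/z16.png",cv2.resize(a[0:155,235:400],None,fx=3.8,fy=3.8,interpolation=cv2.INTER_CUBIC))
```

```text
(no output)
```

View pics/z16.png

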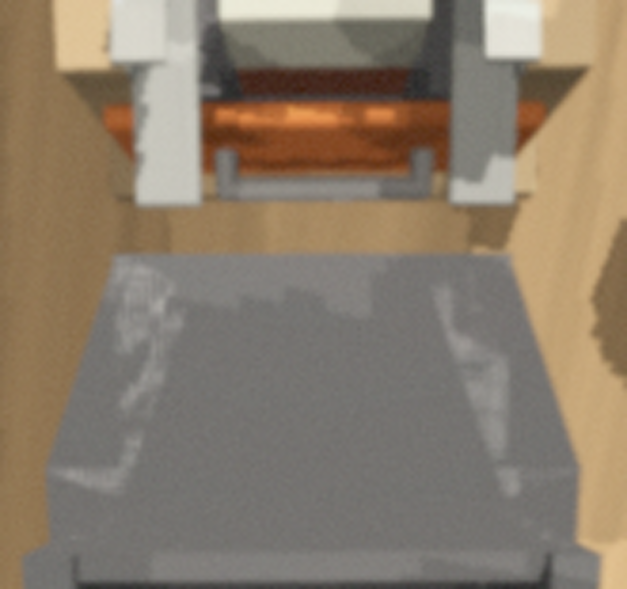

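Run:
```python
from h import *
import pickle
c=pickle.load(open("wrist10.pkl","rb"))
f=lambda *P:[(x/3.8+235,y/3.8) for x,y in P]
T=onz(c,f((115,255),(510,255),(48,467),(578,467)),.2055)
l=onz(c,f((135,205),(200,205),(450,205),(515,205)),.100)
fl=onz(c,f((110,62),(541,58)),.117)
print("tail",T.round(4)); print("widths",np.linalg.norm(T[0]-T[1]),np.linalg.norm(T[2]-T[3]))
tm=(T[0]+T[1])/2;fm=(T[2]+T[3])/2
az=lambda a,b:np.degrees(np.arctan2(*(b-a)[[1,0]]))
print("tail mid",tm,"flange mid",fm,"cross az",az(T[0],T[1]),az(T[2],T[3]))
print("ledge",l.round(4),"mid",(l[0]+l[3])/2,(l[1]+l[2])/2,az(l[0],l[3]),np.linalg.norm(l[0]-l[3]))
print("flare",fl.round(4),(fl[0]+fl[1])/2,az(*fl))
p=np.array([.5862,.0223]);ps=np.radians(10.12);u=np.array([-np.sin(ps),np.cos(ps)])
print("tail predicted",p+.1*u)
```

```text
tail [[0.5408 0.1138 0.2055]
 [0.5965 0.1238 0.2055]
 [0.5348 0.0825 0.2055]
 [0.6131 0.0965 0.2055]]
widths 0.05663986814453296 0.0795030951197199
tail mid [0.56865593 0.11877616 0.2055    ] flange mid [0.57396334 0.0894841  0.2055    ] cross az 10.130655037347188 10.15439770681942
ledge [[0.5255 0.133  0.1   ]
 [0.5399 0.1355 0.1   ]
 [0.5948 0.1453 0.1   ]
 [0.6091 0.148  0.1   ]] mid [0.56733895 0.14048837 0.1       ] [0.56735555 0.14041972 0.1       ] 10.147541736326172 0.08492970570293279
flare [[0.5194 0.1574 0.117 ]
 [0.6061 0.1736 0.117 ]] [0.56275619 0.16550037 0.117     ] 10.62588229969022
tail predicted [0.56862896 0.12074419]
```

The views agree. The tray needs about +3 mm in x and +0.2° yaw. I'll lower it to just above ledge level.

Emit:
send_rows --moves '[0, 0, 0.2, 0.3, 0, -1, -1, 0, 0, 0, 0, 0, -2, -1, 0, 0, 0, 0, 0, -2, -1, 0, 0, 0, 0, 0, -2, -1, 0, 0, 0, 0, 0, -1.5, -1, 0, 0, 0, 0, 0, -1, -1, 0, 0, 0, 0, 0, -0.2, -1, 0, 0, 0, 0, 0, 0, -1, 0, 0, 0, 0, 0, 0, -1]'

```text
time_s: 16.0
position: [0.5912, 0.022, 0.1316]
tcp_rot: [[-0.182, 0.983, 0.002], [0.983, 0.182, -0.0], [-0.001, 0.002, -1.0]]
force: [0.3, 0.3, -4.8]
opening: 0.664
```

```bash
cat > look.py <<'E'
import sys
from h import *
import pickle
k=sys.argv[1]
s=read_state();R=s["tcp_rot"];print(s["time_s"],s["position"].round(4),s["force"].round(1),s["moment"].round(2),s["opening"]*87,"yaw",np.degrees(np.arctan2(R[1,1],R[0,1])),R[:,2].round(4))
for n in("scene","side","wrist"):
    c=cam(n);save(c,n+k);pickle.dump(c,open(n+k+".pkl","wb"))
a=cv2.imread("pics/scene%s.png"%k);b=cv2.imread("pics/side%s.png"%k);w=cv2.imread("pics/wrist%s.png"%k)
cv2.imwrite("pics/zz%s.png"%k,np.hstack([cv2.resize(a[170:300,330:480],(450,390),interpolation=cv2.INTER_CUBIC),cv2.resize(b[180:300,200:300],(325,390),interpolation=cv2.INTER_CUBIC)]))
cv2.imwrite("pics/zw%s.png"%k,cv2.resize(w[0:155,235:400],None,fx=3.8,fy=3.8,interpolation=cv2.INTER_CUBIC))
E
python3 look.py 11
```

```text
16.0 [0.5912 0.022  0.1316] [ 0.3  0.3 -4.8] [ 0.03 -0.02  0.01] 57.73071432617797 yaw 10.491648812803117 [ 1.8e-03 -2.0e-04 -1.0e+00]
```

View pics/zz11.png

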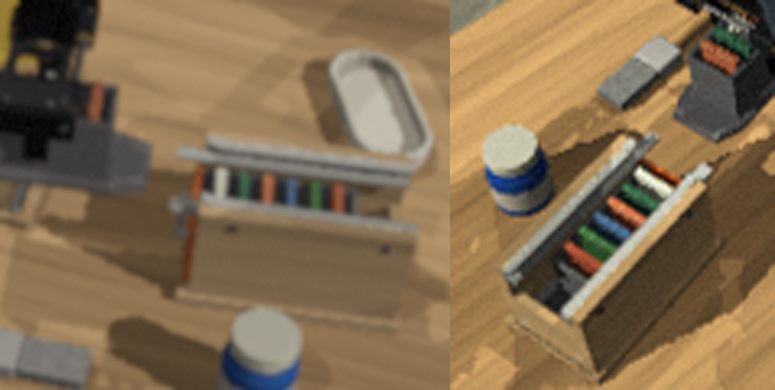

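View pics/zw11.png

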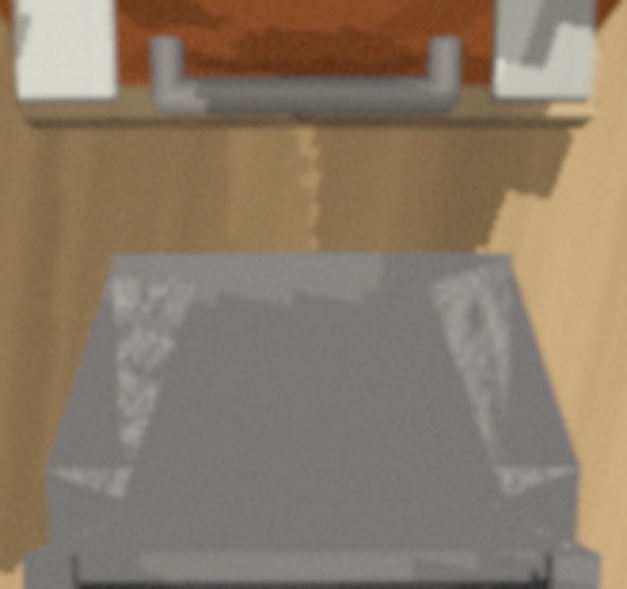

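Emit:
send_rows --moves '[0, 0, 0, -0.15, 0, -0.2, -1, 0, 0, 0, 0, 0, 0, -1, 0, 0, 0, 0, 0, 0, -1]'

```text
time_s: 16.45
position: [0.5887, 0.0221, 0.1289]
tcp_rot: [[-0.182, 0.983, -0.0], [0.983, 0.182, 0.0], [0.0, -0.0, -1.0]]
force: [-0.5, -0.0, -3.8]
opening: 0.661
```

```bash
python3 look.py 12
python3 - <<'E'
from h import *
import pickle
c=pickle.load(open("wrist12.pkl","rb"));g=cv2.cvtColor(c["im"],cv2.COLOR_RGB2GRAY).astype(int)
E
```

```text
16.45 [0.5887 0.0221 0.1289] [-0.5 -0.  -3.8] [0.04 0.05 0.02] 57.511495856083265 yaw 10.49863519996379 [-1.e-04  0.e+00 -1.e+00]
```

View pics/zw12.png

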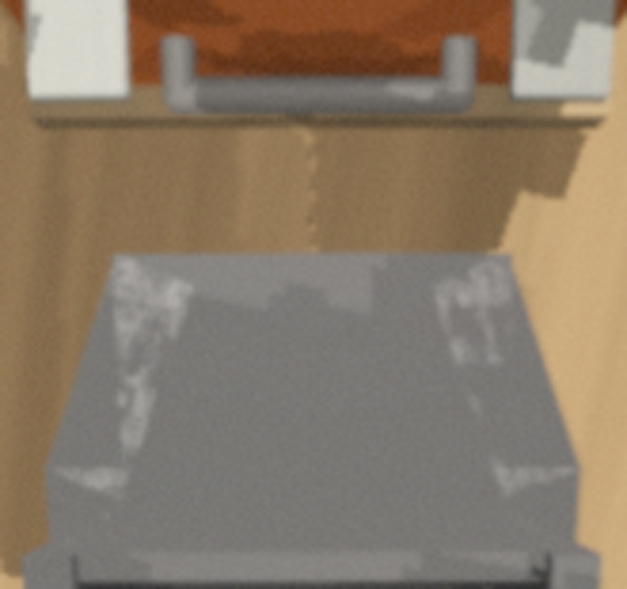

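Before insertion the tongue centre is 1 mm left of the rail centre, so I'll correct +1 mm and go in the first 6 cm slowly.

Emit:
send_rows --moves '[0, 0, 0, 0.1, 0, 0, -1, 0, 0, 0, -0.18, 0.98, 0, -1, 0, 0, 0, -0.18, 0.98, 0, -1, 0, 0, 0, -0.18, 0.98, 0, -1, 0, 0, 0, -0.18, 0.98, 0, -1, 0, 0, 0, 0, 0, 0, -1, 0, 0, 0, 0, 0, 0, -1]'

```text
time_s: 17.3
position: [0.5826, 0.0618, 0.1289]
tcp_rot: [[-0.183, 0.983, 0.0], [0.983, 0.183, -0.0], [-0.0, 0.0, -1.0]]
force: [-0.1, -0.4, -4.6]
opening: 0.669
```

```bash
python3 look.py 13
```

```text
17.3 [0.5826 0.0618 0.1289] [-0.1 -0.4 -4.6] [ 0.01 -0.05 -0.  ] 58.174200595087584 yaw 10.57333939819527 [ 2.e-04 -3.e-04 -1.e+00]
```

View pics/zz13.png

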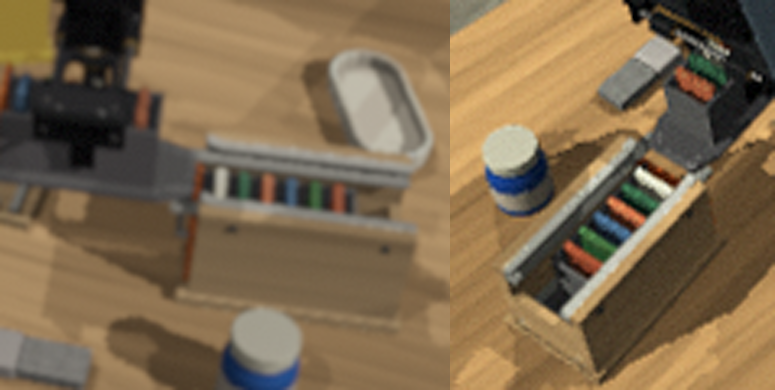

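View pics/zw13.png

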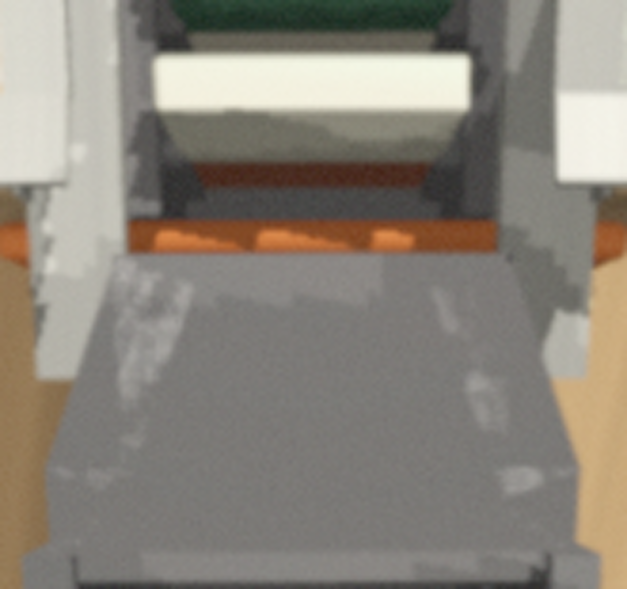

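The tongue is centred between the ledges (313 against 312.5) with no contact force. I'll continue.

Emit:
send_rows --moves '[0, 0, 0, -0.18, 0.98, 0, -1, 0, 0, 0, -0.18, 0.98, 0, -1, 0, 0, 0, -0.18, 0.98, 0, -1, 0, 0, 0, -0.18, 0.98, 0, -1, 0, 0, 0, 0, 0, 0, -1]'

```text
time_s: 17.95
position: [0.5747, 0.1023, 0.1288]
tcp_rot: [[-0.184, 0.983, -0.001], [0.983, 0.184, 0.0], [0.001, -0.001, -1.0]]
force: [0.3, -0.8, -4.1]
opening: 0.664
```

```bash
python3 look.py 14
```

```text
17.95 [0.5747 0.1023 0.1288] [ 0.3 -0.8 -4.1] [ 0.01 -0.02  0.03] 57.72806775016441 yaw 10.617200103196584 [-7.e-04  5.e-04 -1.e+00]
```

View pics/zw14.png

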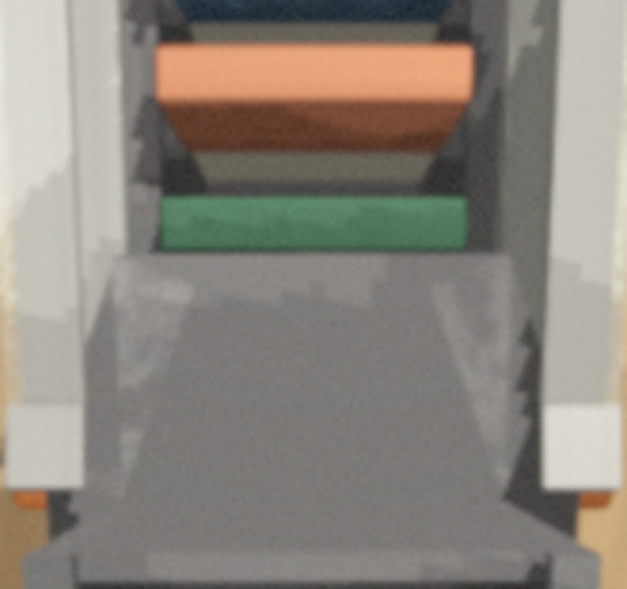

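View pics/zz14.png

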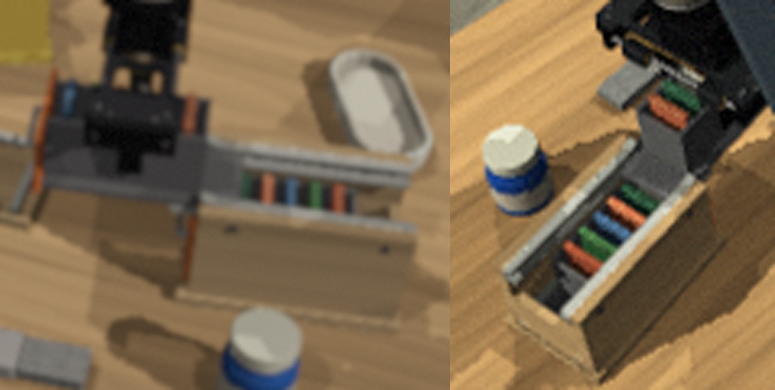

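Lips are at 83 and 543 (centre 313) and the flange goes under them with no load. I'll continue, about 1 mm lower.

Emit:
send_rows --moves '[0, 0, 0, -0.18, 0.98, -0.1, -1, 0, 0, 0, -0.18, 0.98, 0, -1, 0, 0, 0, -0.18, 0.98, 0, -1, 0, 0, 0, -0.18, 0.98, 0, -1, 0, 0, 0, -0.18, 0.98, 0, -1, 0, 0, 0, -0.18, 0.98, 0, -1, 0, 0, 0, 0, 0, 0, -1]'

```text
time_s: 18.8
position: [0.5641, 0.1609, 0.1279]
tcp_rot: [[-0.184, 0.983, -0.0], [0.983, 0.184, 0.0], [0.0, -0.0, -1.0]]
force: [0.0, -0.1, -3.9]
opening: 0.666
```

Emit:
send_rows --moves '[0, 0, 0, -0.18, 0.98, 0, -1, 0, 0, 0, -0.18, 0.98, 0, -1, 0, 0, 0, -0.18, 0.98, 0, -1, 0, 0, 0, -0.18, 0.98, 0, -1, 0, 0, 0, -0.18, 0.98, 0, -1, 0, 0, 0, 0, 0, 0, -1]'

```text
time_s: 19.4
position: [0.5552, 0.2098, 0.1279]
tcp_rot: [[-0.184, 0.983, -0.0], [0.983, 0.184, 0.0], [0.0, -0.0, -1.0]]
force: [0.8, 0.6, -4.2]
opening: 0.66
```

```bash
python3 look.py 15
```

```text
19.4 [0.5552 0.2098 0.1279] [ 0.8  0.6 -4.2] [0.02 0.04 0.04] 57.428572143027466 yaw 10.594811705926146 [-1.e-04  4.e-04 -1.e+00]
```

View pics/zz15.png

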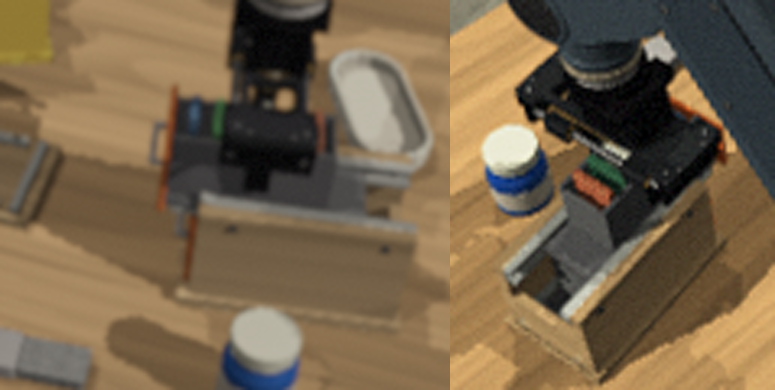

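View pics/zw15.png

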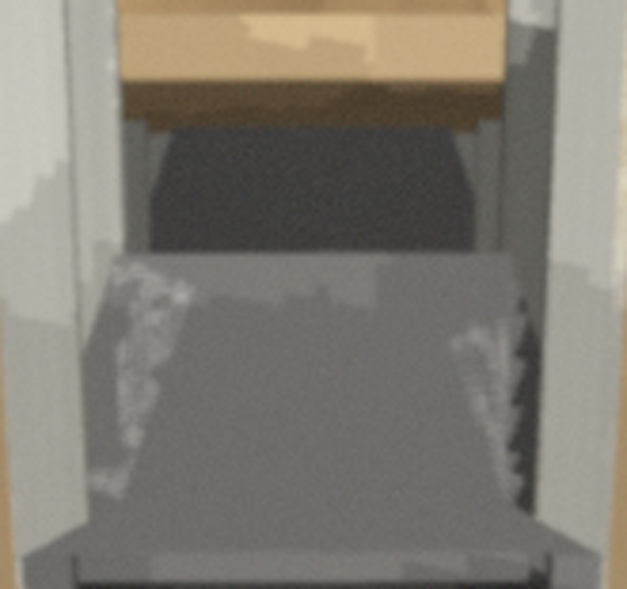

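Emit:
send_rows --moves '[0, 0, 0, -0.18, 0.98, 0, -1, 0, 0, 0, -0.18, 0.98, 0, -1, 0, 0, 0, -0.1, 0.5, 0, -1, 0, 0, 0, -0.05, 0.3, 0, -1, 0, 0, 0, 0, 0, 0, -1]'

```text
time_s: 20.05
position: [0.5504, 0.2365, 0.1279]
tcp_rot: [[-0.183, 0.983, 0.0], [0.983, 0.183, -0.0], [-0.0, 0.0, -1.0]]
force: [-0.5, -0.4, -4.9]
opening: 0.666
```

Emit:
send_rows --moves '[0, 0, 0, -0.04, 0.2, 0, -1, 0, 0, 0, 0, 0, 0, -1]'

```text
time_s: 20.25
position: [0.5502, 0.2379, 0.1279]
tcp_rot: [[-0.182, 0.983, -0.0], [0.983, 0.182, 0.0], [0.0, -0.0, -1.0]]
force: [-0.2, -0.0, -4.4]
opening: 0.664
```

Emit:
send_rows --moves '[0, 0, 0, -0.04, 0.2, 0, -1, 0, 0, 0, 0, 0, 0, -1]'

```text
time_s: 20.45
position: [0.5498, 0.2399, 0.1279]
tcp_rot: [[-0.182, 0.983, 0.0], [0.983, 0.182, 0.0], [0.0, 0.0, -1.0]]
force: [-0.2, 0.2, -3.1]
opening: 0.667
```

Not yet in contact, so I'll continue in small steps.

Emit:
send_rows --moves '[0, 0, 0, -0.03, 0.15, 0, -1, 0, 0, 0, 0, 0, 0, -1]'

```text
time_s: 20.65
position: [0.5495, 0.241, 0.1278]
tcp_rot: [[-0.182, 0.983, 0.0], [0.983, 0.182, -0.001], [-0.001, -0.0, -1.0]]
force: [0.4, -1.3, -4.0]
opening: 0.661
```

Emit:
send_rows --moves '[0, 0, 0, -0.03, 0.15, 0, -1, 0, 0, 0, 0, 0, 0, -1]'

```text
time_s: 20.85
position: [0.5495, 0.2412, 0.1276]
tcp_rot: [[-0.182, 0.983, 0.0], [0.983, 0.182, -0.003], [-0.003, -0.0, -1.0]]
force: [1.0, -6.1, -5.0]
opening: 0.669
```

```bash
python3 look.py 16
```

```text
20.85 [0.5495 0.2412 0.1276] [ 1.  -6.1 -5. ] [-0.98 -0.25 -0.21] 58.17223452413569 yaw 10.515384921737509 [ 2.0e-04 -3.1e-03 -1.0e+00]
```

View pics/zz16.png

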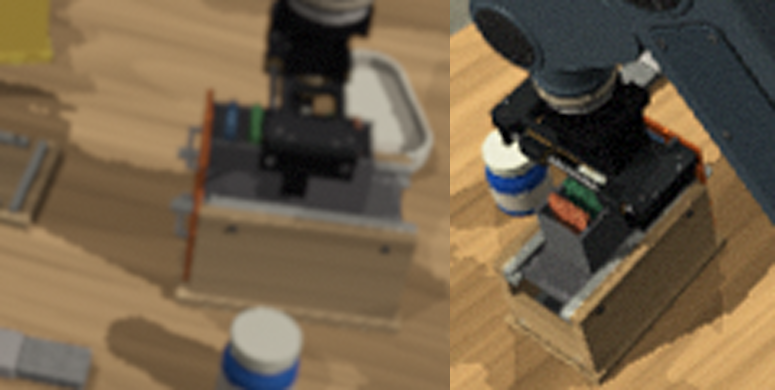

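The force rises to 6 N at the expected home position, with the orange plate against the rack front. I'll lower it onto the ledges while keeping slight pressure.

Emit:
send_rows --moves '[0, 0, 0, 0, 0.1, -0.1, -1, 0, 0, 0, 0, 0, 0, -1]'

```text
time_s: 21.2
position: [0.5496, 0.2414, 0.1273]
tcp_rot: [[-0.182, 0.983, 0.0], [0.983, 0.182, -0.005], [-0.004, -0.001, -1.0]]
force: [0.2, -8.0, -1.2]
opening: 0.664
```

Emit:
send_rows --moves '[0, 0, 0, 0, 0, -0.1, -1, 0, 0, 0, 0, 0, 0, -1]'

```text
time_s: 21.4
position: [0.5496, 0.2413, 0.1271]
tcp_rot: [[-0.182, 0.983, 0.0], [0.983, 0.182, -0.004], [-0.004, -0.0, -1.0]]
force: [-0.7, -9.3, 2.7]
opening: 0.665
```

It is seated, since Fz changed sign. I'll release and lift straight up.

Emit:
send_rows --moves '[0, 0, 0, 0, 0, 0, 0.5, 0, 0, 0, 0, 0, 0, 0.8, 0, 0, 0, 0, 0, 0, 1, 0, 0, 0, 0, 0, 0, 1, 0, 0, 0, 0, 0, 0, 1]'

```text
time_s: 21.9
position: [0.5492, 0.2442, 0.1259]
tcp_rot: [[-0.183, 0.983, 0.0], [0.983, 0.183, 0.0], [0.0, 0.0, -1.0]]
force: [0.7, 0.7, 1.4]
opening: 0.976
```

Emit:
send_rows --moves '[0, 0, 0, 0, 0, 1, 1, 0, 0, 0, 0, 0, 2, 1, 0, 0, 0, 0, 0, 3, 1, 0, 0, 0, 0, 0, 4, 1, 0, 0, 0, 0, 0, 4, 1, 0, 0, 0, 0, 0, 4, 1, 0, 0, 0, 0, -3, 3, 1, 0, 0, 0, 0, -4, 0, 1, 0, 0, 0, 0, -4, 0, 1, 0, 0, 0, 0, -4, 0, 1, 0, 0, 0, 0, 0, 0, 1]'

```text
time_s: 23.0
position: [0.5493, 0.0897, 0.3368]
tcp_rot: [[-0.177, 0.984, 0.001], [0.984, 0.177, -0.002], [-0.002, 0.001, -1.0]]
force: [-0.4, 1.2, 0.3]
opening: 0.998
```

```bash
python3 look.py 17
```

```text
23.0 [0.5493 0.0897 0.3368] [-0.4  1.2  0.3] [ 0.01 -0.01 -0.04] 86.8429937400697 yaw 10.20048567894492 [ 0.001  -0.0021 -1.    ]
```

View pics/zz17.png

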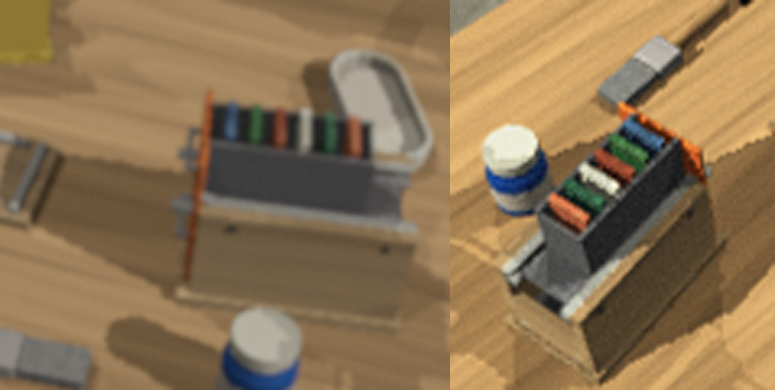

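View pics/wrist17.png

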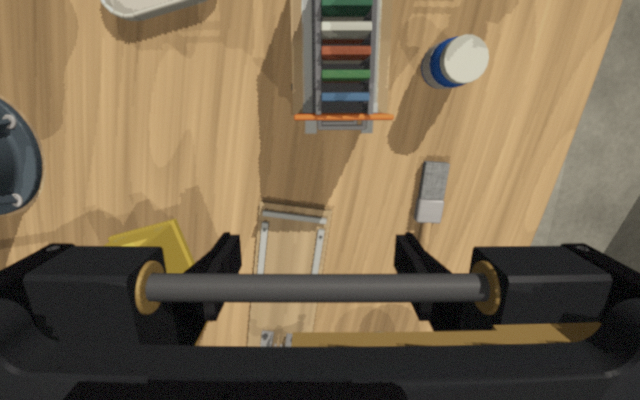

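View pics/scene17.png

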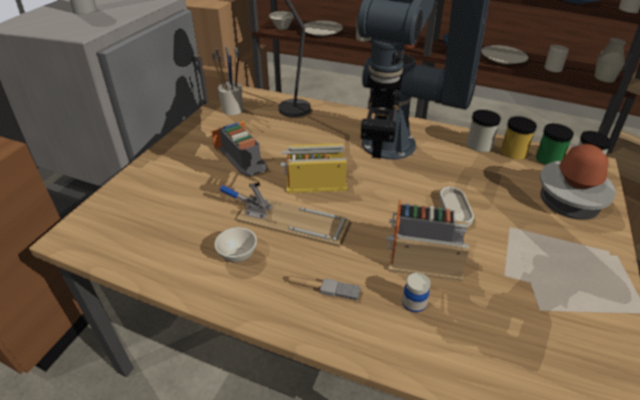

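The tray is in the top rails with its orange plate at the front, the jig is empty and the clamp open. I'll check the plate gap numerically, and whether the other things have moved.

Run:
```python
from h import *
import pickle
c=pickle.load(open("wrist17.pkl","rb"))
a=cv2.imread("pics/wrist17.png");cv2.imwrite("pics/z18.png",cv2.resize(a[70:145,270:410],None,fx=5.5,fy=5.5,interpolation=cv2.INTER_CUBIC))
b=cv2.imread("pics/scene17.png");cv2.imwrite("pics/z19.png",cv2.resize(b[190:290,370:480],None,fx=6,fy=6,interpolation=cv2.INTER_CUBIC))
# scene diff vs. start
d=np.abs(b.astype(int)-cv2.imread("pics/scene1.png").astype(int)).max(2)
for n,(x0,x1,y0,y1) in dict(bowl=(213,260,228,264),brush=(285,362,274,300),jar=(402,432,272,310),dish=(440,475,187,225),yellow=(284,350,146,192)).items():
    print(n,d[y0:y1,x0:x1].max(),(d[y0:y1,x0:x1]>40).sum())
print(proj(c,[[.5627,.1655,.1615]]))
```

```text
bowl 5 0
brush 25 0
jar 28 0
dish 146 207
yellow 57 41
[[343.20609667 114.16371221]]
```

View pics/z18.png

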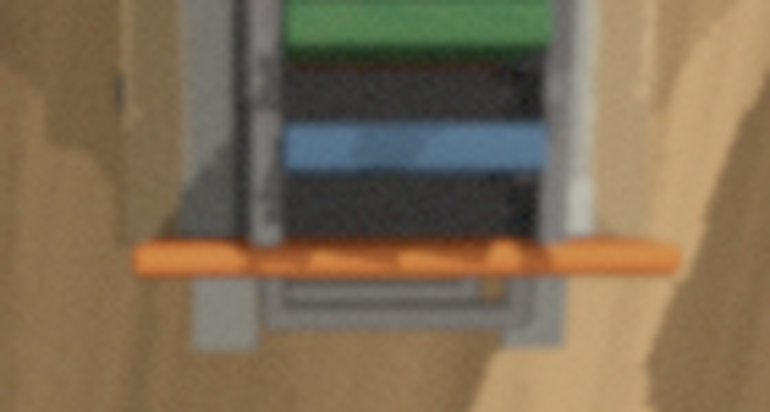

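View pics/z19.png

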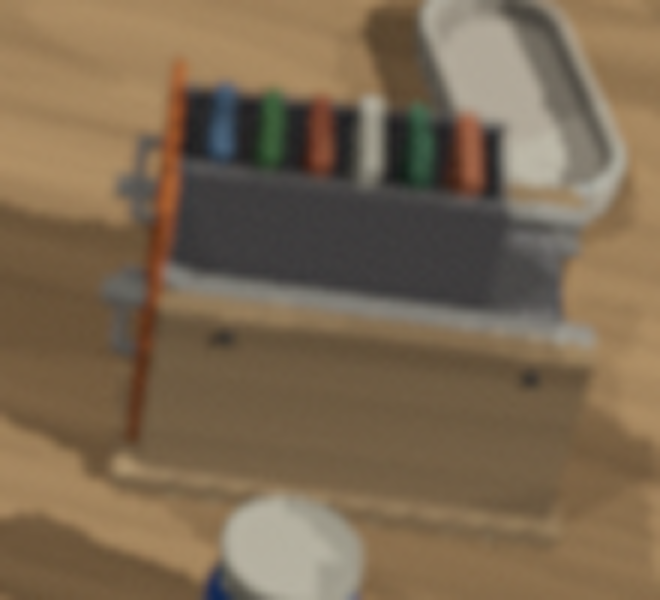

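The plate's inner edge measures at row 114.0 against 114.2 predicted for fully home. The bowl, brush and jar are unchanged. The pixel differences at the dish and the yellow rack should be the tray covering part of the dish and changed shadows. I'll check the clamp once more and hand in.

Run:
```python
from h import *
a=cv2.imread("pics/s8.png");b=cv2.imread("pics/scene17.png")
d=np.abs(a.astype(int)-b.astype(int)).max(2)
print("clamp region diff",(d[183:218,215:275]>40).sum())
a0=cv2.imread("pics/scene1.png")
cv2.imwrite("pics/z20.png",np.hstack([cv2.resize(x[140:230,205:355],(400,240),interpolation=cv2.INTER_CUBIC) for x in(a0,b)]))
cv2.imwrite("pics/z21.png",np.hstack([cv2.resize(x[180:230,430:485],(390,350),interpolation=cv2.INTER_CUBIC) for x in(a0,b)]))
```

```text
clamp region diff 591
```

View pics/z20.png

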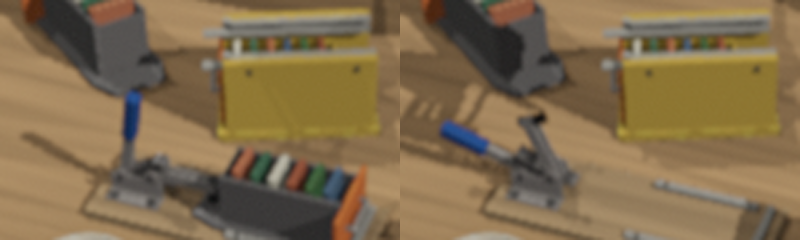

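View pics/z21.png

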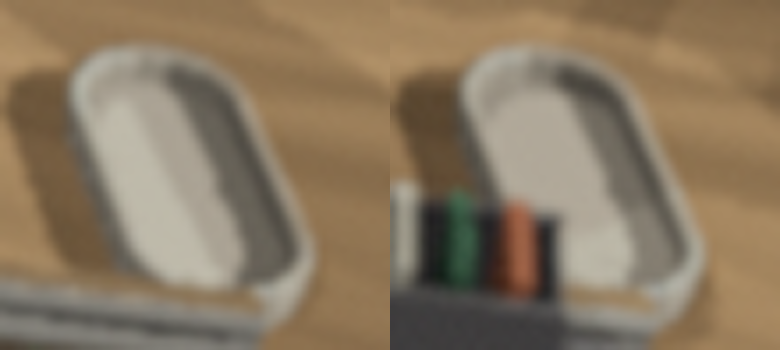

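Run:
```python
from h import *
import pickle
c=pickle.load(open("scene17.pkl","rb"))
hsv=cv2.cvtColor(c["im"],cv2.COLOR_RGB2HSV);m=cv2.inRange(hsv,(105,150,30),(125,255,255));m[:,:210]=0;m[:,245:]=0;m[:180]=0;m[205:]=0
ys,xs=np.nonzero(m);print("blue",xs.mean(),ys.mean(),xs.min(),xs.max(),ys.min(),ys.max())
for th in(66,69,72.5,75):
    t=np.radians(th);f=lambda r:[.5415+.04*r*np.sin(t),-.295-r*np.sin(t),.034+r*np.cos(t)]
    print(th,proj(c,[f(.085),f(.116)]).round(1).tolist())
```

```text
blue 228.55405405405406 191.1891891891892 221 236 187 196
66 [[228.4, 189.0], [219.9, 184.0]]
69 [[228.1, 189.9], [219.5, 185.2]]
72.5 [[227.8, 191.0], [219.2, 186.8]]
75 [[227.7, 191.9], [219.0, 187.9]]
```

The blue grip sits at row 191.2, and 191.0 is predicted for the fully open stop.

```bash
python3 -c "
from rig import *
print(hand_in())"
```

```text
the job is handed in; nothing more can be done
None
```

The tray is in the top rails of the plywood rack, tail first, with its orange face plate against the rack front. The job is handed in after about 23 s of the 67 s allowed.

- **Clamp:** I pushed the handle over with closed fingers onto its stop; the force rose to 24 N with no further movement. At the end the blue grip sat at picture row 191.2, against 191.0 predicted for fully open.
- **Tray:** I lifted it straight up from the jig and turned it about 188° while level. It slid into the rails with no contact force until the face plate met the rack front, where the push rose to about 6–9 N. I lowered it onto the ledges, let go and backed away.
- **Fit:** The face plate's inner edge measured at picture row 114.0, against 114.2 predicted for fully home.
- **Other things:** The bowl, brush and jar show no change in the scene picture. The dish and yellow rack do show pixel differences. Side by side, both look unmoved, and I put the differences down to the tray covering part of the dish and to changed shadows.
- **Disagreement with the text:** The face plate top measured about 62 mm above the underside. The 42 mm reference point is therefore not the plate's mid-height; this did not affect the job.

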